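Purge the bench dispenser with one full blow-out stroke

TASK

Purge the dispenser. First lift the dust cap off its slanting plunger and stand the cap, open end down, in the steel tray; then stand the small beaker upright under the spout, centred, and let go of it. Then press the plunger along its slant, through the soft first stop and fully down to the firm second stop, keep it there for about half a second, and ease it slowly back up until it is fully out; leave the cap in the tray and the beaker under the spout, and do not disturb the amber bottle, the vial or anything else.

Things in the scene. Friction and masses are not known exactly. Their poses are not given: they have to be found in the camera images.
- dispenser: Fixed bench dispenser: grey foot 150 x 100 mm, aluminium column behind, shelf with a brown reservoir bottle on top (shelf: x -75 to +85, y +-50, z 370 to 391 mm, right over the plunger). Origin: bench level, mid-dispenser; x points from its front to its back, z up. On its +y side a steel drip plate, 92 x 100 mm, 5 mm thick, centred at (-35, 99) mm.
- cap_center (a point): Centre of the loose grey dust cap, an upturned cup: 43 mm diameter, 70 mm long (+1.5 mm disc on top), wall 3 mm, 30 g. Point on its axis, 35 mm from the open end; z points to the closed end. At the start it sits over the barrel's mouth and the plunger along the slant, 26 mm over the barrel with 1.3 mm play (so it sags up to 6 degrees); draw it 65 mm along the axis to free it.
- plunger_top (a point): Centre of the top face of the plunger's white button, 28 mm diameter, 34 mm out of the barrel's mouth when fully out; z points outward along the slant. Press it along -z, 19 mm in all, for example with shut fingers. It follows the fingers up and snaps back if let go suddenly.
- plunger (a joint): First stroke of the plunger (m): 0 fully out, 0.014 at the first stop. Soft spring: 1.2 N to start, 4 N at the first stop.
- blowout (a joint): Second stroke (m), begins when the first is used up: 0 none, 0.005 at the second stop. Stiffer: 8 N to start, 14 N at the end, then rigid.
- spout_tip (a point): Lower end of the dispenser's fixed steel spout, 125 mm above the bench, 120 mm above the drip plate, at (-35, 105, 125) mm in the dispenser's frame. It leaves no room for an upright gripper over the beaker; a tool leaning back toward the dispenser's front clears it.
- beaker_center (a point): Centre, half-way up, of the small straight-sided round glass beaker: 44 mm in diameter, 57 mm high, open on top, wall 2.5 mm, 50 g, with short white level marks; z up, underside 28.5 mm below. It starts on the bench between tray and dispenser, left or right; the amber bottle is on the other side.
- tray: Fixed shallow steel tray, 119 x 229 x 18 mm, long side along its y; origin at the centre of its underside, inner floor 2 mm up, 104 x 214 mm inside. It lies along the bench's front edge. Thin forceps lie in it along x = -38 mm, y -98 to +18 mm: stand the cap clear of them.
- amber_center (a point): Centre, half-way up, of a small brown bottle with a black cap, 38 mm in diameter, 68 mm high; a bystander.
- vial_center (a point): Centre, half-way up, of a glass vial with screw cap, 23 mm in diameter, 72 mm high; a bystander. It stands right of the dispenser, near a clear, solid, upright side pane that bounds the workplace on the right: 0.5 m high, along y = -0.21 m from x = 0.35 to 0.87 m; swing the arm round in front of it. The microscope on the left is solid too, from about y = 0.28 m on.
- barrel_mouth (a point): Centre of the upper mouth of the dispenser's white barrel (34 mm diameter), at (-60, 0, 200) mm in the dispenser's frame. The barrel leans 35 degrees from vertical, upper end toward the front: its axis points up along (-0.574, 0, 0.819) in that frame. A flange 45 mm in diameter, 26 mm below the mouth along the axis, carries the cap. (This point's axes are the dispenser's.)
Things that resemble listed ones, but are neither listed nor needed, are in the scene too. Leave any pink or turquoise look-alike of the part that bears cap_center alone.

How it is judged (in metres and radians):
On the way, in this order (a step that is already met when the one before it is completed fails the run):
1. the dust cap stands open end down in the tray, let go (x of cap_center in the frame of tray between -0.045 and 0.045 m and y of cap_center in the frame of tray between -0.1 and 0.1 m and z of cap_center in the frame of tray below 0.045 m and angle between cap_center's own z axis and vertical below 0.15 rad and contact force between the fingers and dust_cap below 0.05 N and linear speed of dust_cap below 0.02 m/s), for 0.2 s.
2. the beaker stands upright under the spout, let go (horizontal distance between beaker_center and spout_tip below 0.014 m and height (world z) of beaker_center below 0.042 m and angle between beaker_center's own z axis and vertical below 0.1 rad and linear speed of beaker below 0.02 m/s and contact force between the fingers and beaker below 0.05 N), for 0.2 s.
3. the plunger is down at its second stop, beaker in place (value of joint plunger above 0.0125 m and value of joint blowout above 0.0038 m and horizontal distance between beaker_center and spout_tip below 0.014 m), for 0.3 s.
4. the plunger is fully out again and let go (value of joint plunger below 0.001 m and value of joint blowout below 0.0008 m and contact force between the fingers and plunger below 0.05 N), for 0.2 s.
At the end, for the whole second after the job is handed in: The cap stands open end down on the tray's floor (within about 9 degrees of upright); the beaker stands upright on the drip plate within 14 mm of the point under the spout; the plunger is fully out (within 1 mm); nothing is held or moving (all of step 1 and all of step 2 and all of step 4); the robot touches nothing.
It fails at once if the plunger snaps back (faster than 0.25 m/s) in place of being eased up (velocity of joint any of plunger, blowout below -0.25 m/s).
It fails at once if the beaker is tipped over (angle between beaker_center's own z axis and vertical above 0.7 rad).
It fails at once if the amber bottle or the vial is disturbed (shifted 25 mm or more) (distance of any of amber_center, vial_center from where it was at the start of the episode above 0.025 m).
It also fails if it takes over 67 s, if anything falls off the work surface, if the arm or the gripper's body presses on something with over 40 N, if the wrist force passes 120 N, or if a joint passes its speed limit or range.

ROBOT

A 6-joint arm with a two-finger parallel gripper is mounted at the origin on a cart in front of the work surface, level with it; the furniture and walls round the work are solid. World frame = base frame: x ahead of the robot, y to its left, z up, the work surface at z = 0. Lengths are in m, angles in degrees, forces in N, time in s.
With the tool pointing down it reaches from about 0.375 to 0.9 m from the base axis. Payload 3.1 kg.
Tool frame: the origin (TCP) lies on the centre line of the jaws, within the pads' length; the fingertips stand 22 mm ahead of it and the grasp point (between the pads) lies 3 mm ahead of it; y points along the fingers, z is the direction in which the jaws open and shut, and the axes are right-handed (so a half turn about y gives the same grasp; the last joint's range is limited). The gripper opens to 87 mm and grips with 3 to 60 N. Pads are 19 mm wide; open, the fingers measure 117 mm over their backs; the gripper's body (75 mm by 190 mm) begins 51 mm behind the grasp point.
Start: joints at [-87.061, 30.224, 82.088, -0, 67.689, -10.227], TCP at [0.142, -0.609, 0.245] pointing down, gripper open.
Joint ranges: [-176.69, 176.69], [-43.24, 126.21], [12.49, 139.97], [-82, 262], [0, 151.66], [-163.58, 163.58]. Speed limits (degrees/s): [159.86, 159.86, 180, 180, 180, 180].

INTERFACE

Orientations are given as a 3x3 rotation matrix whose columns are the frame's x, y, z axes.
In Python, from rig import bot gives the robot as it stands.
- The arm moves only by the tool jog_arm, never from a script. Its argument "motion" is one flat list of numbers, 6 for each row, row after row: the shift along the tool's x, y, z in mm, then the turn, a rotation vector about the tool's x, y, z in degrees. A call has 1 to 20 rows; each row is the pose to reach, as a shift and turn from the pose commanded when the call began, along the tool's axes at that moment; what a row does not reach only later rows make up. A row lasts 1/8 s, in which the tool goes at most 62.5 mm and 10.7 degrees, less where a joint would pass 70% of its speed; a pose out of reach is approached as far as the arm can. A call with a gripper value outside its range is refused whole. "gripper" is the opening, from 0 (shut) to 1 (fully open), set as the call begins (left out, the last holds). The fingers move at their own pace and stop on an object; the grip force is fixed at half the most. Time passes only in rows, so rows that repeat a pose let the fingers close. It gives the time, the measured TCP pose, the force and the opening at its end, in the units of the state.
- bot.read_state(): the state, without advancing time (a new reading comes with each control period).
- bot.capture(name): name is "side" or "top"; returns (picture, depth): 480x640x3 uint8, red, green, blue; 480x640 float32, m along the optical axis (not along the pixel's ray), 0 where there is no reading.
- bot.get_calibration(name): a dict with "mtx" (3x3 intrinsics, pixels), "pose" (4x4, takes a point from camera to world coordinates). Camera axes: x right, y up, looking along -z (the intrinsics and any distortion apply to the point x, -y, -z); pixel columns grow to the right and rows downward; lengths in m; the calibration is good to about 2 mm. A picture is of the moment at which its call begins. get_calibration takes no time and is no camera call.
- bot.hand_in(): hands the job in, once; it reports no verdict.
The state is a dict: "time_s": time; "joint_positions": joint angles; "qvel": joint speeds; "tau": joint torques, N m; "position": TCP position; "tcp_rot": TCP orientation; "force": force on the tool from outside, world axes, zero at the start; "moment": the same for the moment, N m; "opening": opening from 0.0 (shut) to 1.0 (fully open).
Only numpy, scipy, OpenCV 4.12 (cv2) and the standard library are available. Lean on these libraries where they do the work, as an engineer would, in place of code of your own. Each camera call takes 0.05 s, during which the arm holds its last target.

## Working session

There is one attempt and no reset: what is moved stays moved. The work goes in short steps, Python scripts to look and compute and a tool call to move; the robot and the scene stay as the last step left them, time stands still between calls to the robot, and variables do not carry over. Pictures are saved under pics/ and viewed, and the job is handed in when it is done.

Besides the shell and the picture viewer there is one more tool, called after "Call:" by a JSON object that holds its "op" and its "data". jog_arm: Moves the arm, as the interface text tells. Its arguments: {"type":"object","properties":{"motion":{"type":"array","items":{"type":"number"}},"gripper":{"type":"number"}},"required":["motion"]}

```bash
ls; mkdir -p pics; python3 - <<'E'
from rig import bot
import cv2,numpy as np
np.set_printoptions(precision=4,suppress=True)
s=bot.read_state()
for k,v in s.items(): print(k,np.array(v))
for n in("side","top"):
    p,d=bot.capture(n); cv2.imwrite(f"pics/{n}0.png",p[:,:,::-1]); np.save(f"{n}0.npy",d)
    c=bot.get_calibration(n); print(n,c)
E
```

```text
pics
time_s 0.0
joint_positions [-87.0619  30.2768  82.1571  -0.0026  67.6892 -10.2245]
qvel [-0.0263 -0.0762 -0.0663  0.0302  0.0093 -0.0702]
tau [ -0.0008 -44.0036 -17.6589   0.0632   0.0581  -0.0002]
position [ 0.1423 -0.6079  0.2436]
tcp_rot [[-0.9737 -0.0002  0.2277]
 [-0.2277  0.0021 -0.9737]
 [-0.0003 -1.     -0.0021]]
force [ 0.4579  0.0704 -0.3756]
moment [-0.0194 -0.0291 -0.013 ]
opening 0.9979547181921047
side {'mtx': array([[542.6854,   0.    , 328.274 ],
       [  0.    , 542.6854, 225.3388],
       [  0.    ,   0.    ,   1.    ]]), 'pose': array([[-0.9371,  0.2458, -0.2481,  0.2999],
       [-0.3486, -0.6187,  0.7041,  0.6066],
       [ 0.0196,  0.7462,  0.6654,  0.8663],
       [ 0.    ,  0.    ,  0.    ,  1.    ]])}
top {'mtx': array([[525.9775,   0.    , 323.4978],
       [  0.    , 525.9775, 240.4465],
       [  0.    ,   0.    ,   1.    ]]), 'pose': array([[-0.0395,  0.9781, -0.2042,  0.3256],
       [-0.9992, -0.0387,  0.0078, -0.1721],
       [-0.0003,  0.2044,  0.9789,  1.3087],
       [ 0.    ,  0.    ,  0.    ,  1.    ]])}
```

View pics/side0.png

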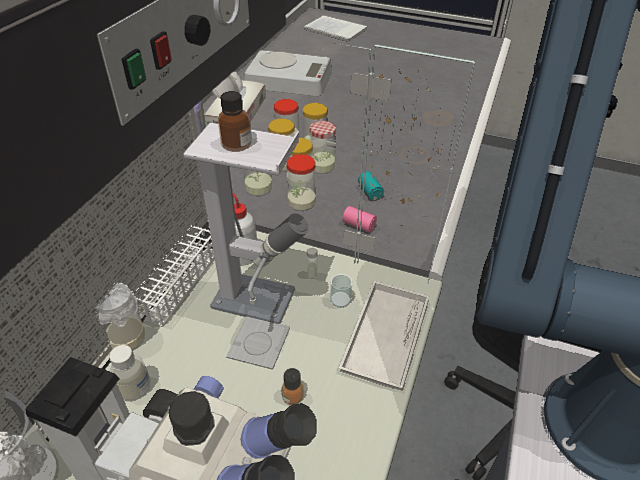

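View pics/top0.png

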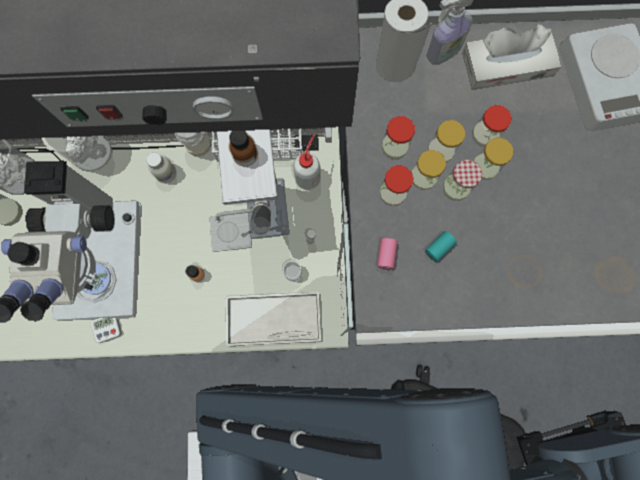

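The side view shows the grey cap on the slanting barrel at (288,232), the beaker at (341,290), the vial at (312,262), the amber bottle at (292,385), the tray at (385,333) and the drip plate at (258,343). The pink (360,218) and turquoise (371,185) cups on the other bench are look-alikes. The grey one on the barrel fits the description, so I'll confirm it in an enlarged crop.

```bash
cat > h.py <<'E'
import numpy as np,cv2
np.set_printoptions(precision=4,suppress=True,linewidth=150)
def cloud(bot,n,d):
    c=bot.get_calibration(n);K=c["mtx"];T=c["pose"]
    v,u=np.mgrid[0:480,0:640]
    x=(u-K[0,2])/K[0,0]*d; y=(v-K[1,2])/K[1,1]*d
    P=np.stack([x,-y,-d],-1)@T[:3,:3].T+T[:3,3]
    P[d<=0]=np.nan
    return P
def proj(bot,n,X):
    c=bot.get_calibration(n);K=c["mtx"];T=c["pose"]
    p=(np.atleast_2d(X)-T[:3,3])@T[:3,:3]
    return np.stack([K[0,0]*p[:,0]/-p[:,2]+K[0,2],K[1,1]*-p[:,1]/-p[:,2]+K[1,2]],-1)
E
python3 - <<'E'
from rig import bot
from h import *
a=cv2.imread("pics/side0.png"); b=cv2.imread("pics/top0.png")
cv2.imwrite("pics/side0z.png",cv2.resize(a[200:400,190:440],None,fx=3.2,fy=3,interpolation=cv2.INTER_CUBIC)[:600,:800])
cv2.imwrite("pics/top0z.png",cv2.resize(b[120:360,150:350],None,fx=2.5,fy=2.5,interpolation=cv2.INTER_CUBIC))
P=cloud(bot,"side",np.load("side0.npy")); Q=cloud(bot,"top",np.load("top0.npy"))
for n,C,pts in(("side",P,[(341,290),(292,372),(312,252),(385,333),(258,343),(290,232),(258,325),(240,290),(243,150)]),("top",Q,[(292,270),(195,272),(310,236),(275,318),(232,232),(262,215),(250,180),(274,205)])):
  for u,v in pts: print(n,u,v,C[v,u])
E
```

```text
side 341 290 [ 0.5112 -0.079   0.0569]
side 292 372 [0.5249 0.1335 0.0663]
side 312 252 [ 0.5977 -0.1414  0.0739]
side 385 333 [ 0.4079 -0.0518  0.0015]
side 258 343 [0.6277 0.0623 0.0057]
side 290 232 [ 0.5922 -0.0247  0.2311]
side 258 325 [0.6463 0.024  0.0062]
side 240 290 [ 0.7183 -0.04    0.0124]
side 243 150 [ 0.6684 -0.0243  0.3815]
top 292 270 [ 0.5256 -0.1006  0.0023]
top 195 272 [0.5193 0.1258 0.0713]
top 310 236 [ 0.596  -0.1499  0.0707]
top 275 318 [ 0.408  -0.0554  0.0014]
top 232 232 [0.6283 0.0487 0.0066]
top 262 215 [ 0.608  -0.0539  0.2402]
top 250 180 [ 0.638  -0.0486  0.3822]
top 274 205 [ 0.6931 -0.0599  0.0135]
```

View pics/side0z.png

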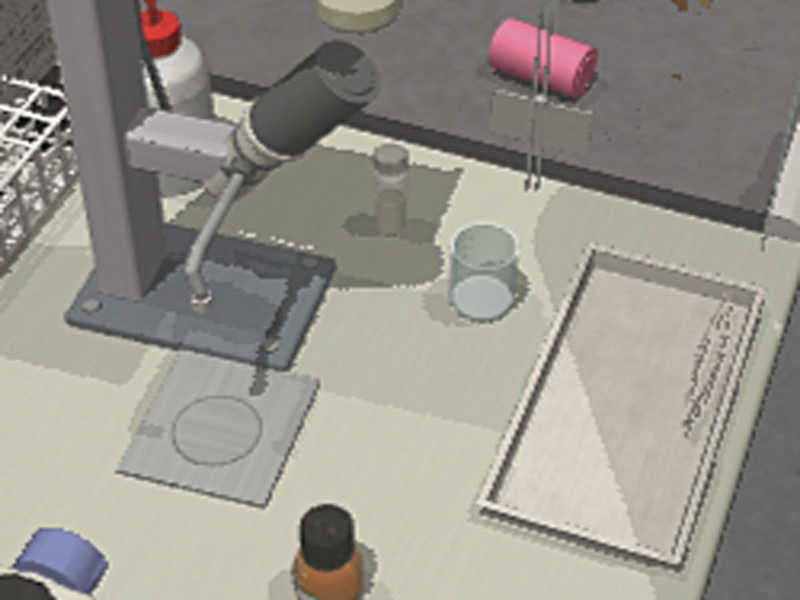

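View pics/top0z.png

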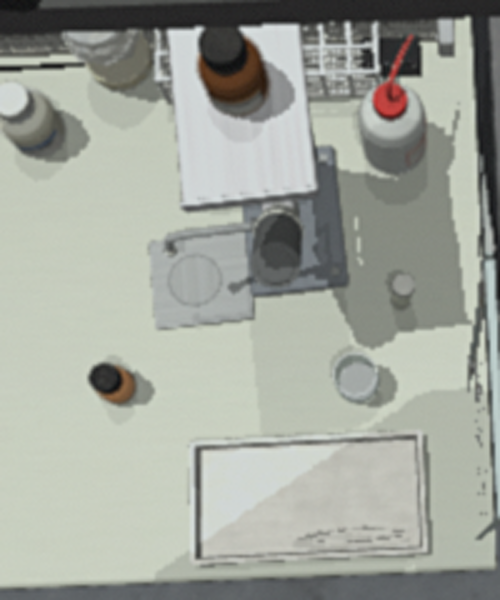

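The crop confirms it: the matte grey cup sits on the white barrel's flange. Pink and turquoise lie on their sides on the far bench. Next I'll fit the geometry.

```bash
python3 - <<'E'
from rig import bot
from h import *
C={n:cloud(bot,n,np.load(n+"0.npy")) for n in("side","top")}
def rect(p,name):
    r=cv2.minAreaRect((p[:,:2]*1000).astype(np.float32)); print(name,len(p),np.array(r[0]),np.array(r[1]),r[2],"z",np.median(p[:,2]))
def box(P,lo,hi):
    m=np.all((P>lo)&(P<hi),-1); return m
for n,P in C.items():
    m=box(P,[.45,-.2,.365],[.85,.1,.4]); k=cv2.morphologyEx(m.astype(np.uint8),cv2.MORPH_OPEN,np.ones((3,3)))
    rect(P[k>0],n+" shelf")
    # column/foot
    m=box(P,[.5,-.15,.008],[.8,.02,.03]); k=cv2.morphologyEx(m.astype(np.uint8),cv2.MORPH_OPEN,np.ones((3,3))); rect(P[k>0],n+" foot")
    m=box(P,[.5,.0,.0035],[.75,.12,.009]); k=cv2.morphologyEx(m.astype(np.uint8),cv2.MORPH_OPEN,np.ones((5,5))); rect(P[k>0],n+" plate")
    m=box(P,[.3,-.25,.01],[.49,.12,.03]); rect(P[m],n+" trayrim")
    for nm,lo,hi in(("amber",[.48,.08,.02],[.57,.17,.09]),("vial",[.56,-.2,.02],[.64,-.11,.09]),("beaker",[.47,-.14,.045],[.56,-.04,.07]),("bench",[.5,-.1,-.02],[.52,0.1,.02])):
        q=P[box(P,lo,hi)]; print(n,nm,len(q),q.min(0),q.max(0),np.median(q,0))
    m=box(P,[.5,-.12,.15],[.64,.05,.30]); q=P[m]; print(n,"cap",len(q),q.min(0),q.max(0))
E
```

```text
side shelf 3440 [676.4407 -37.3783] [160.1026 102.7037] 4.86238956451416 z 0.3808252722114319
side foot 2445 [632.8614 -64.2502] [267.4185 146.357 ] 8.08018684387207 z 0.01304886300083219
side plate 884 [628.89    55.8632] [94.4271 97.2741] 2.657972574234009 z 0.0060830374939008225
side trayrim 1130 [405.9861 -71.4327] [119.3127 279.1011] 0.6211841702461243 z 0.018148874833051887
side amber 561 [0.5032 0.1247 0.0202] [0.5408 0.1606 0.0723] [0.519  0.1485 0.0516]
side vial 237 [ 0.5884 -0.1563  0.0204] [ 0.6109 -0.1303  0.0764] [ 0.5971 -0.1379  0.0555]
side beaker 223 [ 0.4964 -0.122   0.0451] [ 0.5399 -0.0764  0.0611] [ 0.518  -0.0977  0.0533]
side bench 869 [ 0.5    -0.0903 -0.004 ] [0.52   0.0995 0.0198] [0.5098 0.0116 0.0011]
side cap 1178 [ 0.5682 -0.0685  0.15  ] [0.64   0.0499 0.2491]
top shelf 3085 [668.8552 -41.5554] [142.5846 100.4778] 4.582028388977051 z 0.3805455651323483
top foot 749 [684.4388 -53.385 ] [123.2332 174.6894] 62.33119201660156 z 0.01260777178143857
top plate 0 [0. 0.] [0. 0.] 0.0 z nan
top trayrim 763 [407.02   -64.5979] [119.299  255.5749] 0.5360803008079529 z 0.017759454608865077
top amber 222 [0.5049 0.1188 0.0204] [0.5399 0.1521 0.0765] [0.5207 0.1315 0.0633]
top vial 100 [ 0.5899 -0.1622  0.0213] [ 0.6128 -0.1388  0.0766] [ 0.5982 -0.1507  0.07  ]
top beaker 76 [ 0.4977 -0.123   0.0464] [ 0.5397 -0.0817  0.0647] [ 0.5184 -0.1038  0.0562]
top bench 607 [ 0.5    -0.0983 -0.0076] [0.52   0.0981 0.0196] [0.5103 0.0026 0.0007]
top cap 590 [ 0.5706 -0.0695  0.1528] [0.6399 0.0499 0.2508]
  return _methods._mean(a, axis=axis, dtype=dtype,
  ret = ret.dtype.type(ret / rcount)
```

```bash
cat > ov.py <<'E'
from rig import bot
from h import *
import sys
def disp(o,yaw):
    c,s=np.cos(np.radians(yaw)),np.sin(np.radians(yaw))
    R=np.array([[c,-s,0],[s,c,0],[0,0,1]]); return lambda p: np.atleast_2d(p)@R.T+np.array([o[0],o[1],0])
def ringpts(c,ax,r,n=40):
    ax=np.array(ax)/np.linalg.norm(ax); u=np.cross(ax,[0,1,0]);u/=np.linalg.norm(u);v=np.cross(ax,u)
    t=np.linspace(0,2*np.pi,n); return c+r*(np.outer(np.cos(t),u)+np.outer(np.sin(t),v))
def rectp(x0,x1,y0,y1,z): return np.array([[x0,y0,z],[x1,y0,z],[x1,y1,z],[x0,y1,z],[x0,y0,z]])
A=np.array([-.5736,0,.8192]);M=np.array([-.06,0,.2])
def draw(o,yaw,tray,beaker,imgs,tag,crops,sag=0):
    D=disp(o,yaw)
    L=[(D(rectp(-.075,.085,-.05,.05,.381)),(0,0,255)),(D(rectp(-.075,.075,-.05,.05,.013)),(0,255,0)),(D(rectp(-.081,.011,.049,.149,.005)),(255,0,0)),
       (D(ringpts(M-.026*A,A,.0215)),(0,255,255)),(D(ringpts(M+.0455*A,A,.0215)),(0,255,255)),
       (D(ringpts(np.array([-.035,.105,.005]),[0,0,1],.022)),(255,0,255)),(D(ringpts(np.array([-.035,.105,.125]),[0,0,1],.003,12)),(0,0,255)),
       (ringpts(np.array([*beaker,.057]),[0,0,1],.022),(0,165,255)),(ringpts(np.array([*beaker,.0]),[0,0,1],.022),(0,165,255))]
    T=disp(tray[:2],tray[2]); L.append((T(rectp(-.0595,.0595,-.1145,.1145,.018)),(255,255,0)))
    for n in imgs:
        im=cv2.imread(imgs[n]); x0,y0,x1,y1=crops[n]; f=min(800/(x1-x0),600/(y1-y0))
        z=cv2.resize(im[y0:y1,x0:x1],None,fx=f,fy=f,interpolation=cv2.INTER_CUBIC)
        for p,c in L:
            q=((proj(bot,n,p)-[x0,y0]+.5)*f).round().astype(np.int32); cv2.polylines(z,[q],False,c,1)
        cv2.imwrite(f"pics/ov_{n}_{tag}.png",z[:600,:800])
E
python3 - <<'E'
from ov import *
draw((.672,-.039),4.8,(.4065,-.055,.6),(.518,-.101),{"side":"pics/side0.png","top":"pics/top0.png"},"a",{"side":(180,120,440,400),"top":(190,120,350,360)})
E
```

```text
(no output)
```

View pics/ov_side_a.png

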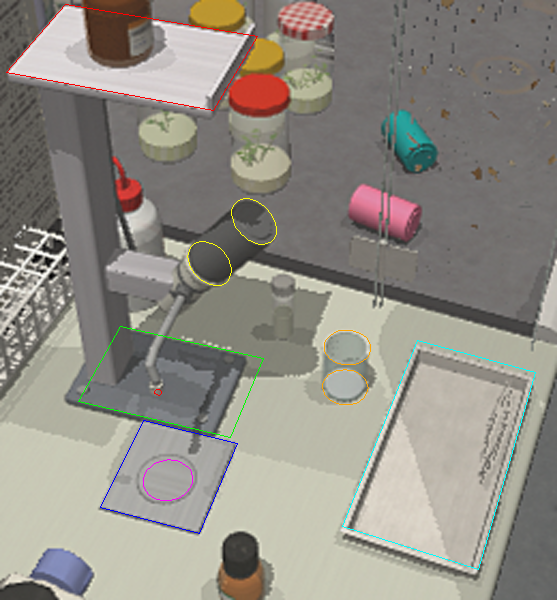

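View pics/ov_top_a.png

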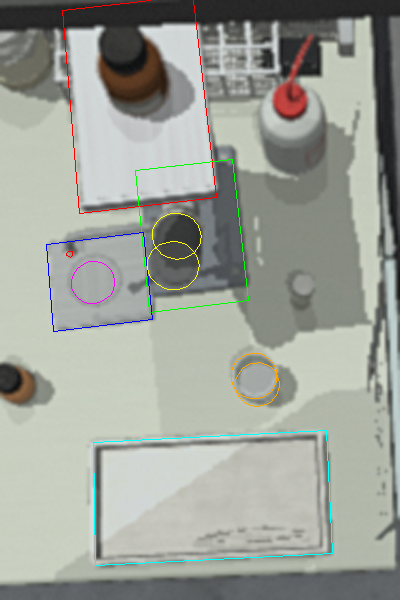

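```bash
python3 - <<'E'
from ov import *
draw((.672,-.039),4.8,(.4065,-.055,.6),(.518,-.101),{"side":"pics/side0.png","top":"pics/top0.png"},"b",{"side":(220,200,320,300),"top":(205,180,285,260)})
a=cv2.imread("pics/ov_side_b.png");b=cv2.imread("pics/ov_top_b.png")
r=cv2.imread("pics/side0.png")[200:300,220:320];r=cv2.resize(r,(400,400)); s=cv2.resize(cv2.imread("pics/top0.png")[180:260,205:285],(400,400)); 
a=cv2.resize(a,(400,400));b=cv2.resize(b,(400,400))
cv2.imwrite("pics/m1.png",np.hstack([a,r]));cv2.imwrite("pics/m2.png",np.hstack([b,s]))
C={n:cloud(bot,n,np.load(n+"0.npy")) for n in("side","top")}
# cap cylinder points in color dark
for n,P in C.items():
    im=cv2.imread(f"pics/{n}0.png").max(-1)
    m=np.all((P>[.5,-.1,.17])&(P<[.66,.02,.30]),-1)&(im<110)
    q=P[m]; print(n,len(q),q.min(0),q.max(0))
    np.save(n+"cap.npy",q)
E
```

```text
side 952 [ 0.5687 -0.0685  0.17  ] [ 0.6523 -0.0194  0.2491]
top 521 [ 0.5706 -0.0695  0.1712] [ 0.6539 -0.026   0.2508]
```

View pics/m1.png

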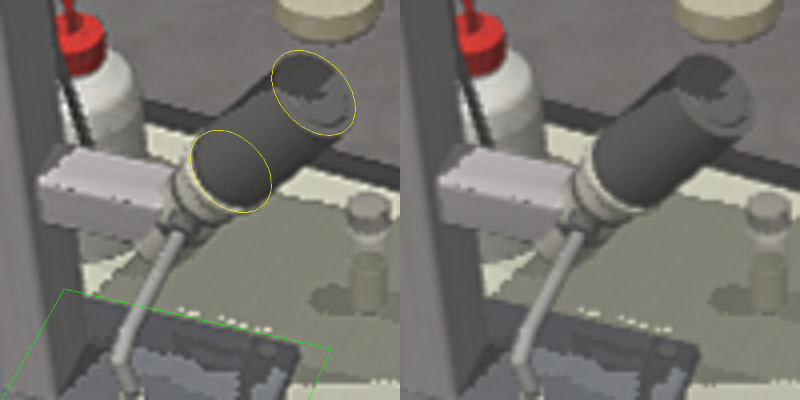

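View pics/m2.png

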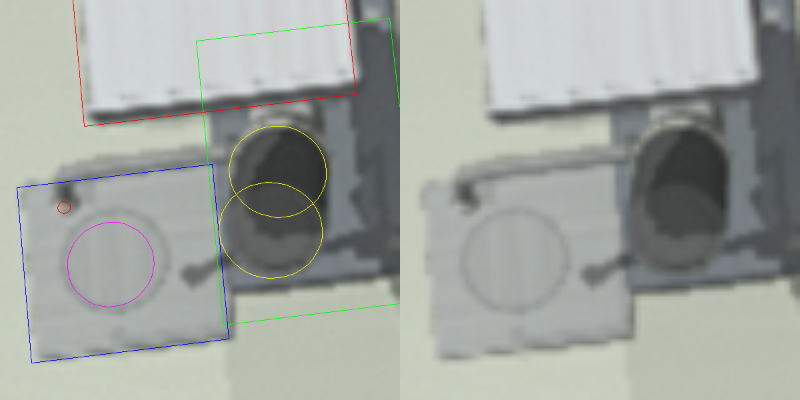

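```bash
python3 - <<'E'
from ov import *
from scipy.optimize import least_squares
for n in("side","top"):
    q=np.load(n+"cap.npy")
    # keep lateral points: initial axis
    def ax(a,b): return np.array([-np.sin(a)*np.cos(b),-np.sin(a)*np.sin(b),np.cos(a)])
    def res(x,q):
        d=ax(x[2],x[3]); p0=np.array([.6124,x[0],x[1]])  # point on axis where x=.6124
        w=q-p0; t=w@d; return np.linalg.norm(w-np.outer(t,d),axis=1)-.0215
    x=np.array([-.044,.2,np.radians(35),np.radians(4.8)])
    D=disp((.672,-.039),4.8); p=D(M)[0]; A0=ax(x[2],x[3])
    t=(q-p)@A0; qq=q[(t>-.02)&(t<.042)]
    r=np.abs(res(x,qq)); 
    x=least_squares(res,x,args=(qq,),loss="soft_l1",f_scale=.001).x
    rr=res(x,qq); print(n,len(qq),x[:2],np.degrees(x[2:]),"rms",np.sqrt((rr**2).mean()), "prior p",p)
    d=ax(x[2],x[3]); t=(q-np.array([.6124,x[0],x[1]]))@d; print("extent along axis",np.percentile(t,[1,99,99.8]),"end pt",np.array([.6124,x[0],x[1]])+np.percentile(t,99)*d)
# printed circle / plate: gray-level based plate corners per camera
for n in("side","top"):
    P=cloud(bot,n,np.load(n+"0.npy"))
    for z0 in (.005,):
        # intersect pixel rays with plane z=.005 for hand-picked corners
        c=bot.get_calibration(n);K=c["mtx"];T=c["pose"]
        pts={"side":[],"top":[(205+17/5+.3,180+187/5),(205+36/5,180+358/5),(205+233/5,180+335/5)]}[n]
        for u,v in pts:
            r=T[:3,:3]@np.array([(u-K[0,2])/K[0,0],-(v-K[1,2])/K[1,1],-1]); s=(z0-T[2,3])/r[2]; print(n,u,v,T[:3,3]+s*r)
E
```

```text
side 584 [-0.0444  0.1994] [37.5139  4.5862] rms 0.0009921409424852345 prior p [ 0.6122 -0.044   0.2   ]
extent along axis [-0.0266  0.0491  0.0495] end pt [ 0.5826 -0.0468  0.2384]
top 227 [-0.0463  0.1997] [36.8358  4.5962] rms 0.0017463015160255287 prior p [ 0.6122 -0.044   0.2   ]
extent along axis [-0.0264  0.0496  0.0504] end pt [ 0.5827 -0.0486  0.2395]
top 208.70000000000002 217.4 [0.6692 0.1083 0.005 ]
top 212.2 251.6 [0.5799 0.099  0.005 ]
top 251.6 247.0 [ 0.5878 -0.0004  0.005 ]
```

```bash
cat > mv.py <<'E'
from h import *
from scipy.spatial.transform import Rotation as Ro
def orient(tilt,head):
    t,a=np.radians([tilt,head]); h=np.array([np.cos(a),np.sin(a),0]); y=np.sin(t)*h-np.cos(t)*np.array([0,0,1.]); z=np.array([np.sin(a),-np.cos(a),0]); return np.column_stack([np.cross(y,z),y,z])
def rows(bot,targets):
    s=bot.read_state(); p=np.array(s["position"]);R=np.array(s["tcp_rot"])
    print("at",s["time_s"],p,"F",np.array(s["force"]),"op",s["opening"],"q",np.array(s["joint_positions"]))
    for x,tilt,head in targets:
        Rt=orient(tilt,head)
        print(np.round(R.T@(np.array(x)-p)*1000,1),np.round(Ro.from_matrix(R.T@Rt).as_rotvec(degrees=True),1))
E
python3 - <<'E'
from rig import bot
from mv import *
W=[([.11,-.50,.45],0,13),([.09,-.46,.64],0,13)]
for i,a in enumerate(np.linspace(-79,-6,7)): W.append(([.46*np.cos(np.radians(a)),.46*np.sin(np.radians(a)),.64],0,13-8.4*(i)/6))
rows(bot,W)
E
```

```text
at 0.1 [ 0.1424 -0.6079  0.2436] F [-0.4691  0.3805  0.4742] op 1.0028778587910285 q [-87.0611  30.2756  82.1489  -0.0005  67.688  -10.2264]
[   6.8 -206.1 -112.9] [ 0.1  0.2 -0. ]
[  17.1 -396.1 -156.7] [ 0.1  0.2 -0. ]
[  17.4 -396.  -165.5] [ 0.1  0.2 -0. ]
[ -79.9 -396.  -172.1] [ 0.1  1.6 -0. ]
[-173.6 -395.9 -199.2] [ 0.1  3.  -0. ]
[-259.4 -395.8 -245.3] [ 0.1  4.4 -0. ]
[-333.7 -395.6 -308.5] [ 0.1  5.8 -0. ]
[-392.9 -395.5 -386. ] [ 0.1  7.2 -0. ]
[-434.5 -395.3 -474.1] [ 0.1  8.6 -0. ]
```

Call:
{"op": "jog_arm", "data": {"motion": [2,-50,-30,0,0,0,4,-100,-60,0,0,0,6,-150,-90,0,0,0,8,-200,-112,0,0,0,10,-250,-130,0,0,0,12,-300,-140,0,0,0,15,-350,-150,0,0,0,17,-396,-158,0,0,0,17,-396,-158,0,0,0], "gripper": 1}}

```text
time_s: 1.23
position: [0.0897, -0.4586, 0.6444]
tcp_rot: [[-0.974, -0.0, 0.228], [-0.227, -0.008, -0.974], [0.002, -1.0, 0.008]]
force: [-0.9, -0.5, -0.5]
opening: 0.999
```

Call:
{"op": "jog_arm", "data": {"motion": [-48,0,-4,0,1,0,-97,0,-14,0,1.5,0,-145,0,-26,0,2,0,-191,0,-42,0,3,0,-235,0,-63,0,3.5,0,-277,0,-88,0,4.5,0,-315,0,-118,0,5,0,-351,0,-152,0,6,0,-382,0,-189,0,6.5,0,-410,0,-229,0,7,0,-433,0,-272,0,8,0,-452,0,-317,0,8.5,0,-452,0,-317,0,8.5,0]}}

```text
time_s: 2.85
position: [0.4577, -0.044, 0.6391]
tcp_rot: [[-0.996, -0.003, 0.087], [-0.087, 0.002, -0.996], [0.002, -1.0, -0.002]]
force: [-0.3, -1.3, -0.1]
opening: 0.997
```

```bash
python3 - <<'E'
from rig import bot
from mv import *
for n in("side","top"):
    p,d=bot.capture(n); cv2.imwrite(f"pics/{n}1.png",p[:,:,::-1]); np.save(f"{n}1.npy",d)
s=bot.read_state();R=np.array(s["tcp_rot"]);p=np.array(s["position"])
for n in("side","top"): print(n,proj(bot,n,[p,p+.022*R[:,1]]))
A=orient(37.2,4.6)[:,1]*-1
M=np.array([.6124,-.0453,.1995])
rows(bot,[(M+.12*A,36,4.7),(M+.095*A,36,4.7),(M+.025*A,36,4.7)])
E
```

```text
side [[391.2069  -2.8756]
 [389.5144  15.5554]]
top [[222.8948 250.0316]
 [225.9767 253.1452]]
at 2.95 [ 0.4577 -0.0467  0.6392] F [0.3561 1.0436 0.3098] op 0.9996563284450648 q [-19.7665   4.2956  60.7125  -0.0383 115.1403  65.4832]
[-82.6 343.9  11.4] [ 0.   0.  36.1]
[-97.8 363.7  11.4] [ 0.   0.  36.1]
[-140.3  419.4   11.5] [ 0.   0.  36.1]
```

View pics/side1.png

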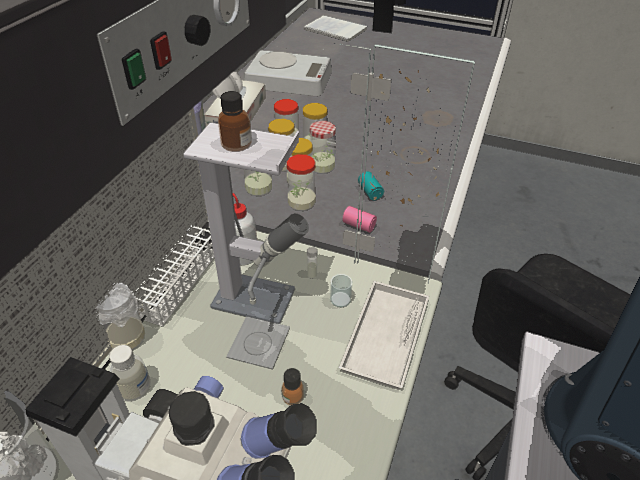

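Call:
{"op": "jog_arm", "data": {"motion": [-10,40,1,0,0,4,-20,80,3,0,0,8,-30,120,4,0,0,12,-40,160,5,0,0,16,-50,200,6,0,0,20,-60,240,8,0,0,24,-70,280,9,0,0,29,-77,315,10,0,0,33,-82.5,344,11.5,0,0,36,-82.5,344,11.5,0,0,36,-82.5,344,11.5,0,0,36]}}

```text
time_s: 4.32
position: [0.5415, -0.053, 0.2974]
tcp_rot: [[-0.806, 0.586, 0.08], [-0.065, 0.046, -0.997], [-0.588, -0.809, 0.001]]
force: [0.9, 0.2, -0.1]
opening: 1.002
```

```bash
python3 - <<'E'
from rig import bot
from mv import *
for n in("side","top"):
    p,d=bot.capture(n); cv2.imwrite(f"pics/{n}2.png",p[:,:,::-1]); np.save(f"{n}2.npy",d)
s=bot.read_state();R=np.array(s["tcp_rot"]);p=np.array(s["position"])
Z=[]
for n,(x0,y0) in(("side",(240,120)),("top",(190,140))):
    im=cv2.resize(cv2.imread(f"pics/{n}2.png")[y0:y0+150,x0:x0+100],None,fx=4,fy=4)
    tips=p+.022*R[:,1]; 
    for X in (p,tips,tips+.0435*R[:,2],tips-.0435*R[:,2]):
        q=(proj(bot,n,X)[0]-[x0,y0]+.5)*4; cv2.circle(im,tuple(int(i) for i in q),4,(0,255,0),1)
    Z.append(im)
cv2.imwrite("pics/m3.png",np.hstack(Z))
A=orient(37.2,4.6)[:,1]*-1
M=np.array([.6124,-.0453,.1995])
rows(bot,[(M+.095*A,36,4.7),(M+.025*A,36,4.7)])
E
```

```text
at 4.425 [ 0.542  -0.0526  0.2984] F [-0.435  -0.1489  0.0511] op 0.9944395610890326 q [-26.8681  11.3558 114.8504  40.9395  27.9338  26.1424]
[ 2.9 26.6 -1.7] [-0.1  0.  -0.2]
[ 1.7 96.6 -1.8] [-0.1  0.  -0.2]
```

View pics/m3.png

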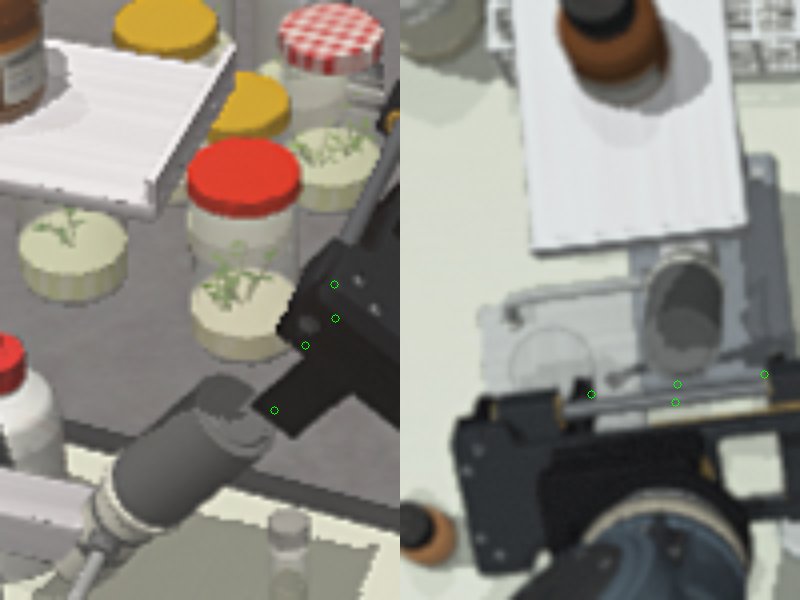

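Call:
{"op": "jog_arm", "data": {"motion": [2,15,-1,0,0,0,2,30,-1.5,0,0,0,2,45,-1.5,0,0,0,2,60,-1.5,0,0,0,2,72,-1.5,0,0,0,2,84,-1.5,0,0,0,1.5,92,-1.5,0,0,0,1.5,96.5,-1.5,0,0,0,1.5,96.5,-1.5,0,0,0]}}

```text
time_s: 5.55
position: [0.5964, -0.0456, 0.2179]
tcp_rot: [[-0.806, 0.586, 0.082], [-0.066, 0.048, -0.997], [-0.588, -0.809, 0.0]]
force: [-0.5, 0.8, -0.3]
opening: 0.996
```

```bash
python3 - <<'E'
from rig import bot
from mv import *
for n in("side","top"):
    p,d=bot.capture(n); cv2.imwrite(f"pics/{n}3.png",p[:,:,::-1])
s=bot.read_state();R=np.array(s["tcp_rot"]);p=np.array(s["position"])
Z=[]
for n,(x0,y0) in(("side",(230,190)),("top",(205,150))):
    im=cv2.resize(cv2.imread(f"pics/{n}3.png")[y0:y0+120,x0:x0+100],None,fx=4,fy=4)
    Z.append(im)
cv2.imwrite("pics/m4.png",np.hstack(Z))
A=orient(37.2,4.6)[:,1]*-1
M=np.array([.6124,-.0453,.1995])
rows(bot,[(M+.025*A,36,4.7)])
E
```

```text
at 5.65 [ 0.5962 -0.0457  0.218 ] F [ 0.2981 -0.2454 -0.117 ] op 0.9998355547079449 q [-22.6593  23.8022 113.4149  58.4443  18.4642  10.2364]
[-1.7 -0.5  0.9] [-0. -0. -0.]
```

View pics/m4.png

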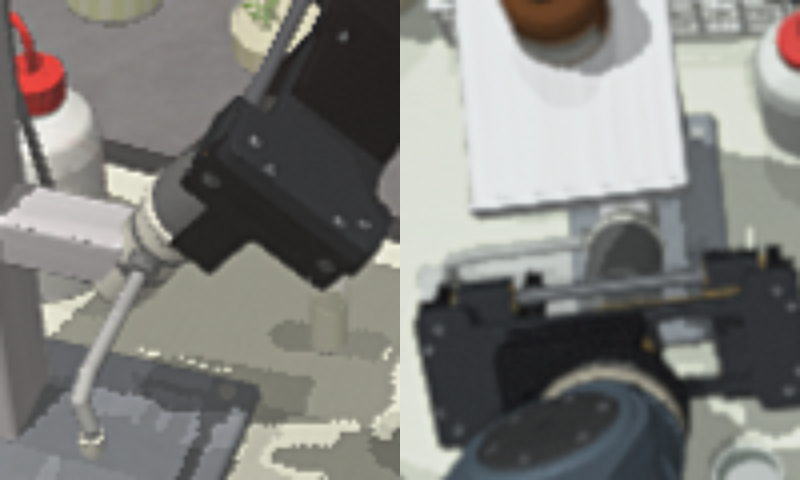

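Call:
{"op": "jog_arm", "data": {"motion": [-1.5,-0.5,0.5,0,0,0,-1.5,-0.5,0.5,0,0,0,-1.5,-0.5,0.5,0,0,0,-1.5,-0.5,0.5,0,0,0,-1.5,-0.5,0.5,0,0,0,-1.5,-0.5,0.5,0,0,0], "gripper": 0}}

```text
time_s: 6.4
position: [0.5971, -0.046, 0.2189]
tcp_rot: [[-0.806, 0.586, 0.081], [-0.066, 0.048, -0.997], [-0.588, -0.809, -0.0]]
force: [-0.6, 0.3, 0.0]
opening: 0.489
```

Call:
{"op": "jog_arm", "data": {"motion": [0,-4,0,0,0,0,-0.2,-10,0,0,0,0,-0.4,-18,0,0,0,0,-0.5,-26,0,0,0,0,-0.6,-34,0,0,0,0,-0.8,-42,0,0,0,0,-0.9,-50,0,0,0,0,-1,-58,0,0,0,0,-1.2,-66,0,0,0,0,-1.3,-74,0,0,0,0,-1.5,-82,0,0,0,0,-1.6,-90,0,0,0,0,-1.8,-98,0,0,0,0]}}

```text
time_s: 8.02
position: [0.5408, -0.0507, 0.2997]
tcp_rot: [[-0.806, 0.586, 0.081], [-0.066, 0.048, -0.997], [-0.588, -0.809, -0.0]]
force: [-0.3, 0.3, -0.1]
opening: 0.487
```

```bash
python3 - <<'E'
from rig import bot
from mv import *
p,d=bot.capture("side"); cv2.imwrite(f"pics/side4.png",p[:,:,::-1]); np.save("side4.npy",d)
cv2.imwrite("pics/m5.png",cv2.resize(p[120:320,200:440,::-1],None,fx=3,fy=3))
T=np.array([.4065,-.055])
c,s=np.cos(np.radians(.6)),np.sin(np.radians(.6))
g=T+np.array([[c,-s],[s,c]])@np.array([.012,.03]); print(g)
rows(bot,[([.48,-.04,.34],20,2),([*g,.30],0,0),([*g,.10],0,0),([*g,.07],0,0)])
E
```

```text
[ 0.4182 -0.0249]
at 8.075 [ 0.5408 -0.0507  0.3005] F [-0.9475 -0.7429  0.2103] op 0.48782501639496406 q [-26.7102  11.0263 114.7939  40.2795  28.2519  27.0016]
[ 25.  -67.1 -15.6] [  1.2   2.4 -16.1]
[ 97.3 -70.3 -35.7] [  1.4   4.5 -36. ]
[215.   91.3 -35.9] [  1.4   4.5 -36. ]
[232.7 115.6 -35.9] [  1.4   4.5 -36. ]
```

View pics/m5.png

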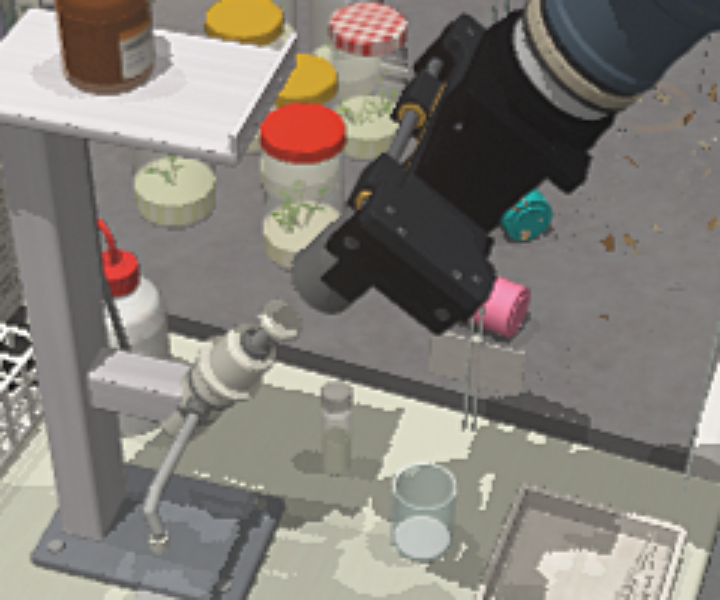

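Call:
{"op": "jog_arm", "data": {"motion": [8,-25,-5,0.5,1,-5,16,-48,-10,1,2,-10,25,-67,-16,1.2,2.4,-16,43,-69,-21,1.3,3,-21,60,-70,-26,1.3,3.5,-26,80,-70,-31,1.4,4,-31,97,-70,-36,1.4,4.5,-36,120,-39,-36,1.4,4.5,-36,144,-6,-36,1.4,4.5,-36,168,26,-36,1.4,4.5,-36,191,58,-36,1.4,4.5,-36,205,77,-36,1.4,4.5,-36,215,91,-36,1.4,4.5,-36,215,91,-36,1.4,4.5,-36]}}

```text
time_s: 9.82
position: [0.4177, -0.0245, 0.0983]
tcp_rot: [[-1.0, -0.003, 0.0], [-0.0, 0.002, -1.0], [0.003, -1.0, -0.002]]
force: [-0.1, -0.2, -0.4]
opening: 0.485
```

```bash
python3 - <<'E'
from rig import bot
from mv import *
p,d=bot.capture("side"); cv2.imwrite(f"pics/side5.png",p[:,:,::-1])
cv2.imwrite("pics/m6.png",cv2.resize(p[200:400,240:480,::-1],None,fx=3,fy=3))
g=[.418,-.025]
rows(bot,[([*g,.06],0,0),([*g,.054],0,0)])
E
```

```text
at 9.875 [ 0.4182 -0.0246  0.099 ] F [0.7324 0.3021 0.1615] op 0.48770146926341484 q [-18.7705  31.0728 118.376    0.0925  30.6377  71.1283]
[ 0.2 39.   0.4] [0.1 0.  0.1]
[ 0.2 45.   0.4] [0.1 0.  0.1]
```

View pics/m6.png

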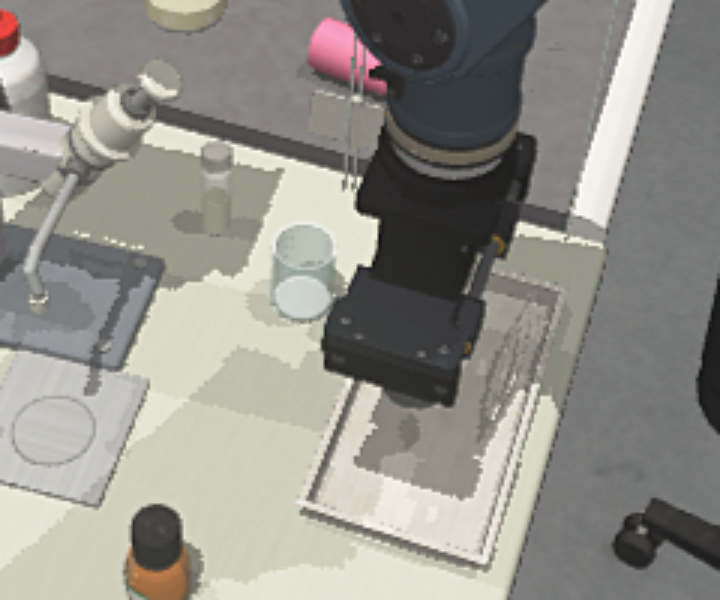

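Call:
{"op": "jog_arm", "data": {"motion": [0,12,0,0,0,0,0,24,0,0,0,0,0,33,0,0,0,0,0,38,0,0,0,0,0,41,0,0,0,0,0,43,0,0,0,0,0,44,0,0,0,0]}}

```text
time_s: 10.75
position: [0.4182, -0.0246, 0.0553]
tcp_rot: [[-1.0, -0.0, 0.001], [-0.001, 0.001, -1.0], [0.0, -1.0, -0.001]]
force: [0.4, 0.5, 0.3]
opening: 0.488
```

Call:
{"op": "jog_arm", "data": {"motion": [0,0.7,0,0,0,0,0,1.4,0,0,0,0,0,2,0,0,0,0,0,2.6,0,0,0,0,0,2.6,0,0,0,0]}}

```text
time_s: 11.38
position: [0.4181, -0.0245, 0.0526]
tcp_rot: [[-1.0, -0.0, 0.0], [-0.0, 0.001, -1.0], [0.0, -1.0, -0.001]]
force: [0.6, 0.0, -0.3]
opening: 0.487
```

Call:
{"op": "jog_arm", "data": {"motion": [0,0.7,0,0,0,0,0,1.4,0,0,0,0,0,2,0,0,0,0,0,2,0,0,0,0]}}

```text
time_s: 11.88
position: [0.4188, -0.0245, 0.0519]
tcp_rot: [[-1.0, 0.002, 0.001], [-0.001, 0.0, -1.0], [-0.002, -1.0, -0.0]]
force: [0.9, 2.9, 15.4]
opening: 0.486
```

Call:
{"op": "jog_arm", "data": {"motion": [0,-1,0,0,0,0,0,-1.2,0,0,0,0,0,-1.2,0,0,0,0]}}

```text
time_s: 12.25
position: [0.4185, -0.0246, 0.0521]
tcp_rot: [[-1.0, 0.001, 0.0], [-0.0, 0.001, -1.0], [-0.001, -1.0, -0.001]]
force: [0.5, 1.8, 6.2]
opening: 0.49
```

Call:
{"op": "jog_arm", "data": {"motion": [0,0,0,0,0,0,0,0,0,0,0,0,0,0,0,0,0,0,0,0,0,0,0,0], "gripper": 0.8}}

```text
time_s: 12.75
position: [0.418, -0.0246, 0.0517]
tcp_rot: [[-1.0, -0.001, 0.0], [-0.0, 0.001, -1.0], [0.001, -1.0, -0.001]]
force: [-0.2, 0.3, 0.0]
opening: 0.776
```

Call:
{"op": "jog_arm", "data": {"motion": [0,-10,0,0,0,0,0,-20,0,0,0,0,0,-35,0,0,0,0,0,-60,0,0,0,0,0,-90,0,0,0,0,0,-120,0,0,0,0,0,-150,0,0,0,0]}}

```text
time_s: 13.62
position: [0.4178, -0.0246, 0.2037]
tcp_rot: [[-1.0, 0.0, 0.001], [-0.001, 0.001, -1.0], [-0.0, -1.0, -0.001]]
force: [-0.1, -1.4, 0.0]
opening: 0.799
```

```bash
python3 - <<'E'
from rig import bot
from mv import *
Z=[]
for n,(x0,y0) in(("side",(260,230)),("top",(200,190))):
    p,d=bot.capture(n); cv2.imwrite(f"pics/{n}7.png",p[:,:,::-1]); np.save(n+"7.npy",d)
    Z.append(cv2.resize(p[y0:y0+190,x0:x0+190,::-1],(400,400)))
    P=cloud(bot,n,d); m=np.all((P>[.37,-.08,.066])&(P<[.46,.03,.085]),-1); q=P[m]; print(n,len(q),q.min(0),q.max(0)) if len(q) else 0
    m=np.all((P>[.47,-.14,.045])&(P<[.56,-.04,.07]),-1); q=P[m]; print(n,"bk",len(q),q.min(0),q.max(0)) if len(q) else 0
cv2.imwrite("pics/m7.png",np.hstack(Z))
B=np.array([.5183,-.101])
a=orient(45,0)[:,1]
g=np.array([*B,.036])-.003*a
rows(bot,[([.45,-.07,.26],30,0),(g-.10*a,45,0),(g,45,0)])
E
```

```text
side 365 [ 0.3978 -0.0446  0.0664] [ 0.4395 -0.0022  0.0778]
side bk 227 [ 0.4963 -0.1218  0.0451] [ 0.5395 -0.0753  0.0608]
top 14 [ 0.4179 -0.0438  0.0703] [ 0.4321 -0.0387  0.0771]
top bk 80 [ 0.4969 -0.123   0.0452] [ 0.5397 -0.0819  0.0618]
at 13.725 [ 0.4199 -0.0251  0.2051] F [ 0.8428 -0.369   0.5803] op 0.7971056098681437 q [-18.7611  18.267  112.9749   0.0644  48.3443  71.1499]
[-30.5 -54.6  45. ] [-0.1  0.1 29.6]
[-24.8  96.6  75.7] [-0.1  0.1 44.6]
[-95.  167.8  75.7] [-0.1  0.1 44.6]
```

View pics/m7.png

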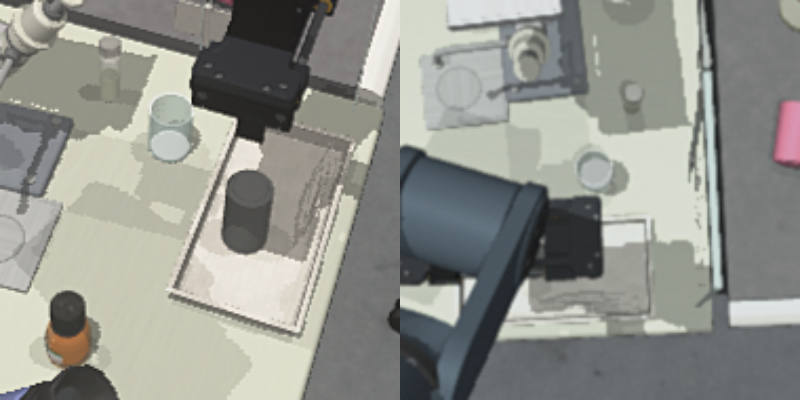

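```bash
python3 - <<'E'
from rig import bot
from mv import *
B=np.array([.518,-.101])
a=orient(40,-20)[:,1]
g=np.array([*B,.035])-.003*a
rows(bot,[([.43,-.05,.26],15,-8),(g-.13*a,40,-20),(g-.07*a,40,-20),(g,40,-20)])
E
```

```text
at 13.725 [ 0.4199 -0.0251  0.2051] F [ 0.8428 -0.369   0.5803] op 0.7971056098681437 q [-18.7611  18.267  112.9749   0.0644  48.3443  71.1499]
[-10.5 -54.8  24.9] [ 1.   8.  14.6]
[-17.3  68.4  46.5] [ 7.  19.2 39.2]
[-53.2 114.6  59.7] [ 7.  19.2 39.2]
[-95.  168.6  75. ] [ 7.  19.2 39.2]
```

Call:
{"op": "jog_arm", "data": {"motion": [-4,-20,8,0.3,3,5,-8,-40,16,0.6,5,10,-10,-55,25,1,8,14.6,-12,-35,31,2.5,11,21,-14,0,36,4,14,28,-16,35,42,5.5,17,34,-17.3,68.4,46.5,7,19.2,39.2,-17.3,68.4,46.5,7,19.2,39.2], "gripper": 0.9}}

```text
time_s: 14.72
position: [0.4489, -0.0059, 0.194]
tcp_rot: [[-0.852, 0.504, -0.143], [0.211, 0.08, -0.974], [-0.479, -0.86, -0.174]]
force: [-0.5, 0.8, -0.0]
opening: 0.896
```

```bash
python3 - <<'E'
from rig import bot
from mv import *
Z=[]
for n,(x0,y0) in(("side",(260,200)),("top",(200,190))):
    p,d=bot.capture(n); cv2.imwrite(f"pics/{n}8.png",p[:,:,::-1])
    Z.append(cv2.resize(p[y0:y0+190,x0:x0+190,::-1],(400,400)))
cv2.imwrite("pics/m8.png",np.hstack(Z))
B=np.array([.518,-.101])
a=orient(40,-20)[:,1]
g=np.array([*B,.035])-.003*a
rows(bot,[(g-.07*a,40,-20),(g,40,-20)])
E
```

```text
at 14.825 [ 0.448  -0.0059  0.1931] F [-0.1044 -0.2675  0.8493] op 0.9011826328922188 q [-26.5035  18.3002 130.9603  73.6656  17.9131   5.6361]
[ 9.7 94.7 91.1] [14.8  3.8 12.1]
[ -4.2 160.9 109.4] [14.8  3.8 12.1]
```

View pics/m8.png

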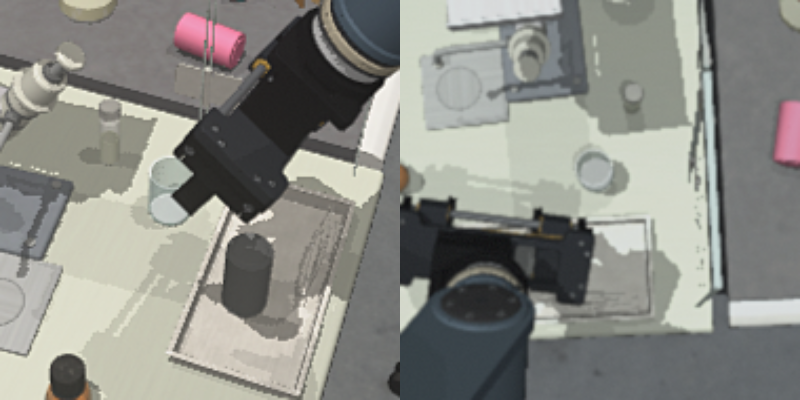

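```bash
python3 - <<'E'
from rig import bot
from mv import *
B=np.array([.518,-.101])
a=orient(40,-20)[:,1]
g=np.array([*B,.035])-.003*a
rows(bot,[(g-.13*a,40,-20)])
E
```

```text
at 14.825 [ 0.448  -0.0059  0.1931] F [-0.1044 -0.2675  0.8493] op 0.9011826328922188 q [-26.5035  18.3002 130.9603  73.6656  17.9131   5.6361]
[21.5 38.  75.5] [14.8  3.8 12.1]
```

Call:
{"op": "jog_arm", "data": {"motion": [3.5,6,12.5,2.5,0.6,2,7,12.5,25,5,1.2,4,10.5,19,38,7.5,1.9,6,14,25,50,10,2.5,8,18,32,63,12.4,3.2,10,21.5,38,75.5,14.8,3.8,12.1,21.5,38,75.5,14.8,3.8,12.1,21.5,38,75.5,14.8,3.8,12.1]}}

```text
time_s: 15.82
position: [0.4506, -0.072, 0.1412]
tcp_rot: [[-0.723, 0.601, -0.341], [0.262, -0.218, -0.94], [-0.64, -0.769, -0.0]]
force: [0.4, -0.3, 0.6]
opening: 0.899
```

```bash
python3 - <<'E'
from rig import bot
from mv import *
B=np.array([.518,-.101])
a=orient(40,-20)[:,1]
g=np.array([*B,.035])-.003*a
rows(bot,[(g-.13*a,40,-20),(g-.07*a,40,-20),(g,40,-20)])
E
```

```text
at 15.825 [ 0.4506 -0.072   0.1412] F [ 0.3776 -0.3138  0.5861] op 0.8990960618194954 q [-25.4208  34.2114 139.8808 173.6937  33.878  -88.9838]
[12.1 -4.5  4.1] [0.  0.1 0.2]
[11.9 55.5  4.2] [0.  0.1 0.2]
[ 11.6 125.5   4.3] [0.  0.1 0.2]
```

Call:
{"op": "jog_arm", "data": {"motion": [12,10,4,0,0,0,12,25,4,0,0,0,12,40,4,0,0,0,12,55,4,0,0,0,12,55,4,0,0,0]}}

```text
time_s: 16.45
position: [0.4745, -0.086, 0.0913]
tcp_rot: [[-0.722, 0.602, -0.342], [0.261, -0.221, -0.94], [-0.641, -0.767, 0.002]]
force: [-0.5, -0.1, -0.4]
opening: 0.9
```

```bash
python3 - <<'E'
from rig import bot
from mv import *
B=np.array([.518,-.101])
a=orient(40,-20)[:,1]
g=np.array([*B,.035])-.003*a
Z=[]
for n,(x0,y0) in(("side",(290,220)),("top",(200,190))):
    p,d=bot.capture(n); cv2.imwrite(f"pics/{n}9.png",p[:,:,::-1])
    Z.append(cv2.resize(p[y0:y0+140,x0:x0+140,::-1],(400,400)))
cv2.imwrite("pics/m9.png",np.hstack(Z))
rows(bot,[(g-.03*a,40,-20),(g,40,-20)])
E
```

```text
at 16.55 [ 0.4733 -0.0854  0.0918] F [-0.3424 -0.6574 -0.3165] op 0.8956402305638531 q [-25.7554  43.9007 137.6955 174.5758  41.4116 -90.4529]
[ 0.1 40.9 -0.7] [-0.1  0.1  0.2]
[ 0.1 70.9 -0.8] [-0.1  0.1  0.2]
```

View pics/m9.png

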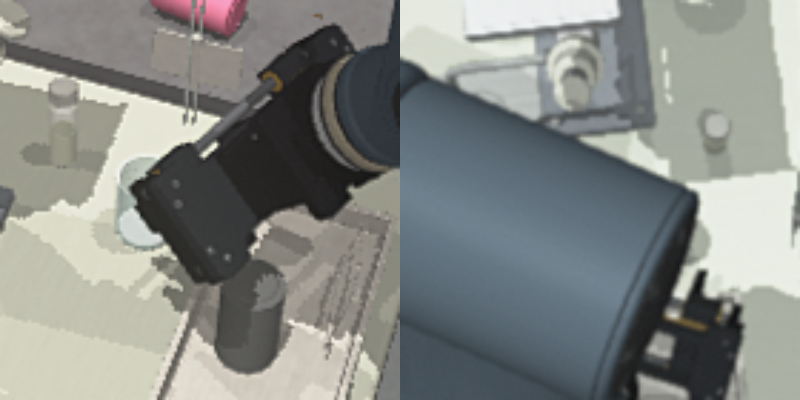

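Call:
{"op": "jog_arm", "data": {"motion": [0,12,0,0,0,0,0,24,0,0,0,0,0,36,-0.5,0,0,0,0,48,-0.5,0,0,0,0,58,-0.5,0,0,0,0,66,-0.5,0,0,0,0,71,-0.5,0,0,0,0,71,-0.5,0,0,0]}}

```text
time_s: 17.55
position: [0.5162, -0.1009, 0.037]
tcp_rot: [[-0.722, 0.601, -0.342], [0.261, -0.221, -0.94], [-0.64, -0.768, 0.003]]
force: [0.1, 0.4, 0.3]
opening: 0.897
```

```bash
python3 - <<'E'
from rig import bot
from mv import *
B=np.array([.518,-.101])
a=orient(40,-20)[:,1]
g=np.array([*B,.035])-.003*a
p,d=bot.capture("side"); cv2.imwrite(f"pics/sidea.png",p[:,:,::-1])
cv2.imwrite("pics/ma.png",cv2.resize(p[230:350,290:430,::-1],None,fx=5,fy=5))
rows(bot,[(g,40,-20)])
E
```

```text
at 17.6 [ 0.516  -0.1009  0.0372] F [ 0.157   0.609  -0.8146] op 0.9010857639733978 q [-24.9154  51.2944 130.9418 175.4982  42.044  -90.5254]
[-0.1 -0.1 -0.6] [-0.1  0.1  0.2]
```

View pics/ma.png

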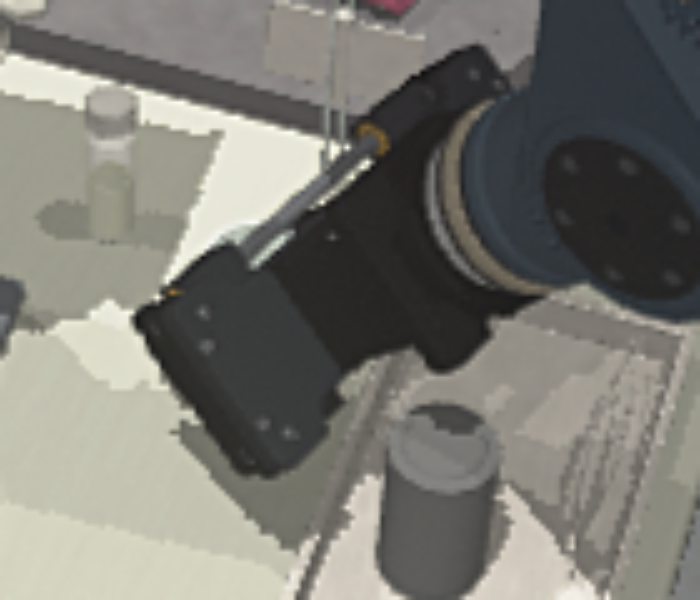

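Clear of the cap, with the beaker between the jaws. Closing.

Call:
{"op": "jog_arm", "data": {"motion": [0,0,0,0,0,0,0,0,0,0,0,0,0,0,0,0,0,0,0,0,0,0,0,0,0,0,0,0,0,0,0,0,0,0,0,0], "gripper": 0}}

```text
time_s: 18.35
position: [0.5161, -0.1009, 0.0373]
tcp_rot: [[-0.722, 0.601, -0.342], [0.261, -0.221, -0.94], [-0.641, -0.768, 0.003]]
force: [-0.8, 0.7, 1.0]
opening: 0.489
```

```bash
python3 - <<'E'
from rig import bot
from mv import *
S=np.array([.6287,.0613])
a=orient(40,-20)[:,1]
g=np.array([*S,.0415])-.003*a
b=bot.read_state()["position"]
rows(bot,[([b[0],b[1],.09],40,-20),([.525,0,.10],40,-20),(g-.08*a*[1,1,0]+[0,0,.03],40,-20),(g+[0,0,.008],40,-20),(g,40,-20)])
E
```

```text
at 18.35 [ 0.5161 -0.1009  0.0373] F [-0.8483  0.7157  1.0124] op 0.488986993274917 q [-24.912   51.2873 130.9355 175.4922  42.0539 -90.5223]
[-33.8 -40.5   0.1] [-0.1  0.1  0.2]
[-20.2 -65.1 -97.6] [-0.1  0.1  0.2]
[ -21.4  -30.4 -190.8] [-0.1  0.1  0.2]
[ -46.8   19.5 -190.9] [-0.1  0.1  0.2]
[ -41.6   25.6 -190.9] [-0.1  0.1  0.2]
```

Call:
{"op": "jog_arm", "data": {"motion": [-8,-9,0,0,0,0,-20,-24,0,0,0,0,-34,-40,0,0,0,0,-31,-47,-25,0,0,0,-27,-53,-49,0,0,0,-24,-59,-73,0,0,0,-20,-65,-98,0,0,0,-20,-60,-122,0,0,0,-21,-50,-146,0,0,0,-21,-40,-170,0,0,0,-21,-30,-191,0,0,0,-28,-18,-191,0,0,0,-34,-6,-191,0,0,0,-40,6,-191,0,0,0,-44,14,-191,0,0,0,-47,19.5,-191,0,0,0,-47,19.5,-191,0,0,0]}}

```text
time_s: 20.48
position: [0.6274, 0.0616, 0.0516]
tcp_rot: [[-0.722, 0.601, -0.343], [0.262, -0.222, -0.939], [-0.64, -0.768, 0.003]]
force: [-0.1, -0.1, -1.1]
opening: 0.488
```

```bash
python3 - <<'E'
from rig import bot
from mv import *
S=np.array([.6287,.0613])
a=orient(40,-20)[:,1]
g=np.array([*S,.0415])-.003*a
Z=[]
for n,(x0,y0) in(("side",(200,250)),("top",(180,180))):
    p,d=bot.capture(n); cv2.imwrite(f"pics/{n}b.png",p[:,:,::-1])
    im=cv2.resize(p[y0:y0+120,x0:x0+120,::-1],(400,400))
    q=((proj(bot,n,np.array([[*S,.125],[*S,.005]]))-[x0,y0]+.5)*400/120).astype(int)
    for t in q: cv2.circle(im,tuple(map(int,t)),4,(0,0,255),1)
    Z.append(im)
cv2.imwrite("pics/mb.png",np.hstack(Z))
rows(bot,[(g,40,-20)])
E
```

```text
at 20.575 [0.6267 0.062  0.0517] F [ 0.3487  1.0746 -0.6046] op 0.48986262610528775 q [   1.7076   46.8505  112.5501  219.935    21.8528 -110.9315]
[ 5.   6.2 -0.1] [-0.1  0.1  0.2]
```

View pics/mb.png

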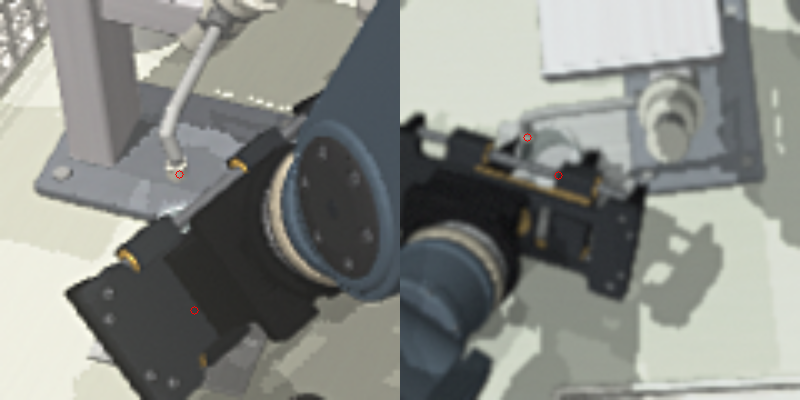

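Call:
{"op": "jog_arm", "data": {"motion": [1.9,2.3,0,0,0,0,3.5,4.2,0,0,0,0,4.6,5.6,0,0,0,0,5.2,6.2,0,0,0,0,5.6,6.8,0,0,0,0,6,7.2,0,0,0,0,6,7.2,0,0,0,0]}}

```text
time_s: 21.45
position: [0.6271, 0.062, 0.0424]
tcp_rot: [[-0.722, 0.601, -0.342], [0.261, -0.221, -0.94], [-0.641, -0.768, 0.003]]
force: [-0.2, -0.0, -1.2]
opening: 0.49
```

Call:
{"op": "jog_arm", "data": {"motion": [0.3,0.4,0,0,0,0,0.6,0.8,0,0,0,0,0.9,1.1,0,0,0,0,0.9,1.1,0,0,0,0]}}

```text
time_s: 21.95
position: [0.6273, 0.0619, 0.0422]
tcp_rot: [[-0.721, 0.603, -0.342], [0.261, -0.222, -0.94], [-0.642, -0.766, 0.003]]
force: [-3.7, 1.3, 6.5]
opening: 0.489
```

Call:
{"op": "jog_arm", "data": {"motion": [-0.4,-0.5,0,0,0,0,-0.4,-0.5,0,0,0,0,-0.4,-0.5,0,0,0,0,-0.4,-0.5,0,0,0,0,-0.4,-0.5,0,0,0,0], "gripper": 0.85}}

```text
time_s: 22.58
position: [0.6271, 0.0619, 0.0415]
tcp_rot: [[-0.722, 0.601, -0.342], [0.261, -0.221, -0.94], [-0.64, -0.768, 0.003]]
force: [0.4, -0.2, -0.6]
opening: 0.842
```

Call:
{"op": "jog_arm", "data": {"motion": [0,-10,0,0,0,0,0,-20,0,0,0,0,0,-32,0,0,0,0,0,-48,0,0,0,0,0,-70,0,0,0,0,0,-95,0,0,0,0,0,-120,0,0,0,0]}}

```text
time_s: 23.45
position: [0.5539, 0.0889, 0.135]
tcp_rot: [[-0.722, 0.601, -0.342], [0.261, -0.221, -0.94], [-0.641, -0.768, 0.003]]
force: [0.4, -0.2, -0.0]
opening: 0.849
```

```bash
python3 - <<'E'
from rig import bot
from mv import *
S=np.array([.6287,.0613])
Z=[]
for n,(x0,y0) in(("side",(200,240)),("top",(180,180))):
    p,d=bot.capture(n); cv2.imwrite(f"pics/{n}c.png",p[:,:,::-1]); np.save(n+"c.npy",d)
    im=cv2.resize(p[y0:y0+120,x0:x0+120,::-1],(400,400))
    q=((proj(bot,n,np.array([[*S,.125],[*S,.005]]))-[x0,y0]+.5)*400/120).astype(int)
    for t in q: cv2.circle(im,tuple(map(int,t)),4,(0,0,255),1)
    Z.append(im)
    P=cloud(bot,n,d); m=np.all((P>[.59,.02,.035])&(P<[.67,.1,.068]),-1); q=P[m]; print(n,"bk",len(q),np.percentile(q,[2,98],axis=0))
cv2.imwrite("pics/mc.png",np.hstack(Z))
A=-orient(35,4.7)[:,1]
M=np.array([.6122,-.0453,.1998])
print(A)
rows(bot,[([.50,.0,.30],40,-10),(M+(.034+.022+.05)*A,35,4.7),(M+(.034+.022+.004)*A,35,4.7)])
E
```

```text
side bk 212 [[0.6252 0.0409 0.0365]
 [0.6487 0.0836 0.0645]]
top bk 151 [[0.6082 0.0366 0.036 ]
 [0.6503 0.0783 0.066 ]]
[-0.5716 -0.047   0.8192]
at 23.55 [0.5534 0.0894 0.1359] F [ 0.2547 -0.2388 -0.2347] op 0.8503891480483848 q [   5.9874   34.8341  120.4006  234.3653   20.2748 -122.2142]
[ -90.  -138.4  102.5] [-6.5 -7.6  0.1]
[-131.8  -86.   132.2] [-15.1 -19.5  -4.8]
[-126.   -41.7  121.1] [-15.1 -19.5  -4.8]
```

View pics/mc.png

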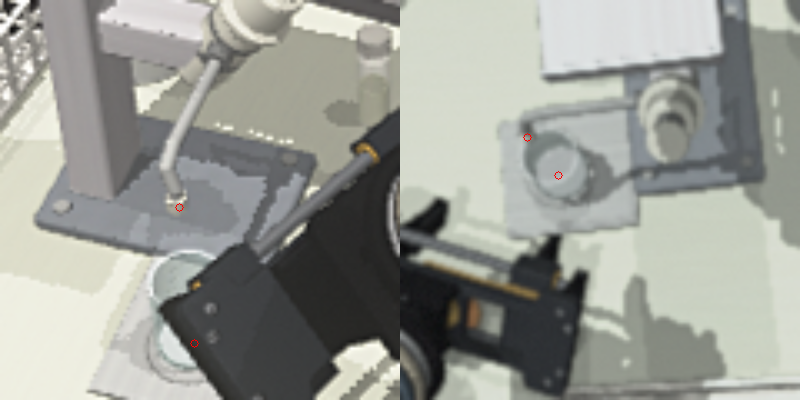

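Call:
{"op": "jog_arm", "data": {"motion": [-10,-30,5,0,0,0,-25,-60,15,-1,-1,0,-40,-90,32,-2,-2,0,-55,-110,50,-3.5,-3.5,0,-68,-125,68,-4.5,-5,0,-80,-133,86,-5.5,-6.5,0,-90,-138,102,-6.5,-7.6,0,-90,-138,102,-6.5,-7.6,0], "gripper": 0}}

```text
time_s: 24.55
position: [0.4977, 0.0499, 0.2656]
tcp_rot: [[-0.717, 0.655, -0.24], [0.189, -0.149, -0.971], [-0.671, -0.741, -0.017]]
force: [0.2, 0.8, -0.7]
opening: 0.044
```

```bash
python3 - <<'E'
from rig import bot
from mv import *
A=-orient(35,4.7)[:,1]
M=np.array([.6122,-.0453,.1998])
Z=[]
D=M+.034*A
u,v=np.array([0.082,-.9966,0]),None; v=np.cross(A,u)
t=np.linspace(0,6.29,30); ring=D+.014*(np.outer(np.cos(t),u)+np.outer(np.sin(t),v))
for n,(x0,y0) in(("side",(240,190)),("top",(215,180))):
    p,d=bot.capture(n); cv2.imwrite(f"pics/{n}d.png",p[:,:,::-1]); np.save(n+"d.npy",d)
    im=cv2.resize(p[y0:y0+80,x0:x0+80,::-1],(400,400)); im2=im.copy()
    q=((proj(bot,n,ring)-[x0,y0]+.5)*5).astype(np.int32); cv2.polylines(im,[q],True,(0,0,255),1)
    Z.append(im)
    P=cloud(bot,n,d); w=P-D; s=w@A; m=(np.abs(s)<.004)&(np.linalg.norm(w-s[...,None]*A,axis=-1)<.02); q=P[m]; print(n,len(q),"mean",q.mean(0),"exp",D, "s",np.median(s[m]))
cv2.imwrite("pics/md.png",np.hstack(Z))
rows(bot,[(M+(.034+.022+.06)*A,35,4.7),(M+(.034+.022+.004)*A,35,4.7)])
E
```

```text
side 146 mean [ 0.5938 -0.0429  0.2289] exp [ 0.5928 -0.0469  0.2277] s 0.0003799297232234384
top 116 mean [ 0.5953 -0.0482  0.2288] exp [ 0.5928 -0.0469  0.2277] s -0.0007162208646675423
at 24.65 [0.4978 0.0497 0.2655] F [-0.657   0.3982 -0.0029] op 0.018004766375246964 q [  -3.488    13.3584  125.742   261.9416    6.3566 -163.5066]
[-73.2  24.8  85.5] [-10.9 -15.1  -7.3]
[-64.8  79.3  76. ] [-10.9 -15.1  -7.3]
```

View pics/md.png

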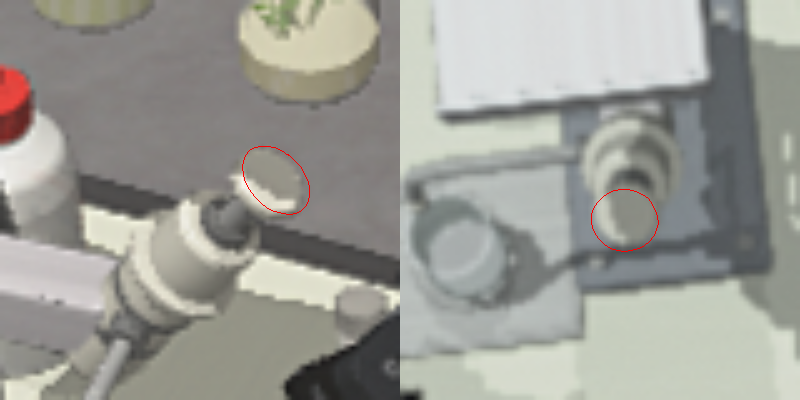

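```bash
python3 - <<'E'
from rig import bot
from mv import *
rows(bot,[([.53,.05,.34],65,-8),([.53,.02,.36],65,5),([.53,-.05,.36],60,8)])
E
```

```text
at 24.65 [0.4978 0.0497 0.2655] F [-0.657   0.3982 -0.0029] op 0.018004766375246964 q [  -3.488    13.3584  125.742   261.9416    6.3566 -163.5066]
[-73.1 -34.2  -9.2] [-4.2 -4.3 22.8]
[-92.2 -44.5  19.6] [-14.8 -12.1  22.5]
[-105.4  -34.    87.5] [-16.5 -14.5  17.4]
```

Call:
{"op": "jog_arm", "data": {"motion": [-5,-3,0,0,0,3,-12,-7,-1,0,0,7,-22,-12,-2,0,0,11,-34,-17,-4,-1,-1,15,-47,-23,-6,-2,-2,19,-60,-29,-8,-3,-3,22,-73,-34,-9,-4,-4,23,-73,-34,-9,-4,-4,23]}}

```text
time_s: 25.65
position: [0.5304, 0.0491, 0.3405]
tcp_rot: [[-0.413, 0.899, -0.147], [0.063, -0.133, -0.989], [-0.909, -0.417, -0.002]]
force: [-0.0, -0.8, -0.7]
opening: 0.007
```

```bash
python3 - <<'E'
from rig import bot
from mv import *
rows(bot,[([.53,.05,.34],65,-8),([.53,.03,.36],65,3),([.53,-.02,.36],60,8)])
E
```

```text
at 25.65 [0.5304 0.0491 0.3405] F [-0.0141 -0.7824 -0.6866] op 0.00679081806688496 q [ -5.1323  13.5361 131.7731 185.7947  30.7337 -93.5248]
[ 0.7 -0.3 -0.8] [-0.4 -0.3 -0.3]
[-18.7  -6.   18.9] [-10.3  -4.9  -0.3]
[-21.8   0.6  68.4] [-14.6  -7.6  -5.3]
```

Call:
{"op": "jog_arm", "data": {"motion": [-7,-2,8,-3,-2,0,-14,-4,15,-7,-4,0,-19,-5,26,-10,-5,-1,-20,-3,40,-12,-6,-2,-21,-1,55,-13.5,-7,-4,-22,0,68,-14.6,-7.6,-5.3,-22,0,68,-14.6,-7.6,-5.3]}}

```text
time_s: 26.52
position: [0.5295, -0.0206, 0.3603]
tcp_rot: [[-0.495, 0.858, 0.138], [-0.069, 0.12, -0.99], [-0.866, -0.5, -0.0]]
force: [0.4, 0.0, 0.2]
opening: 0.005
```

```bash
python3 - <<'E'
from rig import bot
from mv import *
A=-orient(35,4.7)[:,1]
M=np.array([.6125,-.0455,.2])
rows(bot,[([.53,-.05,.34],50,8),(M+(.034+.022+.06)*A,35,4.7)])
E
```

```text
at 26.525 [ 0.5295 -0.0206  0.3603] F [0.3954 0.0406 0.2303] op 0.004990512717296361 q [-33.1608   6.8636 127.6565 100.0866  35.3313 -35.831 ]
[19.4  7.  29.2] [ -0.   -0.1 -10. ]
[50.4 43.3 32.4] [  2.4   2.2 -25. ]
```

Unwound nicely (j4 = 100). Now to the pre-press pose.

Call:
{"op": "jog_arm", "data": {"motion": [7,2,10,0,0,-3,13,4,20,0,0,-6,19,7,29,0,0,-10,29,18,30,1,1,-15,40,30,31,2,1.5,-20,47,38,32,2.4,2.2,-23,50.4,43.3,32.4,2.4,2.2,-25,50.4,43.3,32.4,2.4,2.2,-25]}}

```text
time_s: 27.52
position: [0.5456, -0.0477, 0.2939]
tcp_rot: [[-0.817, 0.57, 0.087], [-0.07, 0.052, -0.996], [-0.572, -0.82, -0.003]]
force: [0.2, 0.6, 1.1]
opening: 0.002
```

```bash
python3 - <<'E'
from rig import bot
from mv import *
A=-orient(35,4.7)[:,1]
M=np.array([.6125,-.0455,.2])
Z=[]
for n,(x0,y0) in(("side",(240,170)),("top",(205,170))):
    p,d=bot.capture(n); cv2.imwrite(f"pics/{n}e.png",p[:,:,::-1])
    Z.append(cv2.resize(p[y0:y0+80,x0:x0+80,::-1],(400,400)))
cv2.imwrite("pics/me.png",np.hstack(Z))
rows(bot,[(M+(.034+.022+.06)*A,35,4.7),(M+(.034+.022+.003)*A,35,4.7),(M+(.034+.022)*A,35,4.7),(M+(.034+.022-.019)*A,35,4.7)])
E
```

```text
at 27.625 [ 0.5451 -0.0483  0.2941] F [ 0.1232 -0.0403 -0.2149] op 0.005310403185229688 q [-25.8923  12.0479 113.9848  38.2209  28.4714  29.3226]
[-1.2 -0.2  2.8] [0.2 0.1 0.1]
[-1.3 56.8  3. ] [0.2 0.1 0.1]
[-1.3 59.8  3. ] [0.2 0.1 0.1]
[-1.4 78.8  3.1] [0.2 0.1 0.1]
```

View pics/me.png

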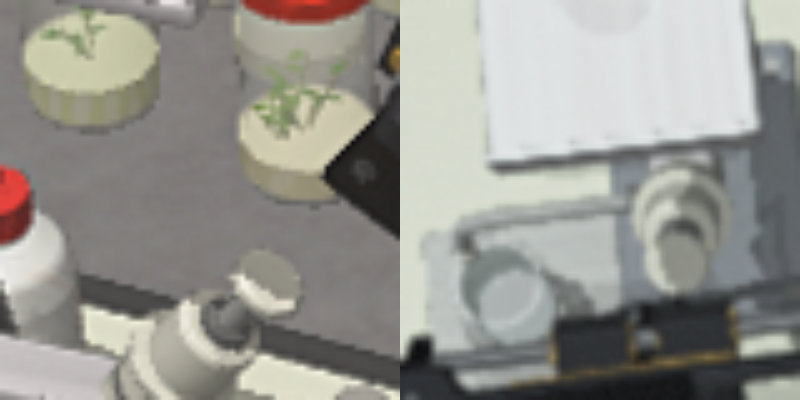

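```bash
python3 - <<'E'
from rig import bot
from mv import *
s=bot.read_state();R=np.array(s["tcp_rot"]);p=np.array(s["position"])
for n,(x0,y0) in(("side",(240,150)),("top",(205,190))):
    im=cv2.resize(cv2.imread(f"pics/{n}e.png")[y0:y0+80,x0:x0+80],(400,400),interpolation=cv2.INTER_CUBIC)
    for k in(.022,0,-.03,-.06):
        q=(proj(bot,n,p+k*R[:,1])[0]-[x0,y0]+.5)*5; print(n,k,q); cv2.circle(im,tuple(int(i) for i in q),3,(0,255,0),1)
    cv2.imwrite(f"pics/mf_{n}.png",im)
a=np.hstack([cv2.imread("pics/mf_side.png"),cv2.imread("pics/mf_top.png")]); cv2.imwrite("pics/mf.png",a)
E
```

```text
side 0.022 [369.4264 298.2258]
side 0 [405.8142 263.6506]
side -0.03 [457.3361 214.6952]
side -0.06 [511.1885 163.5254]
top 0.022 [262.2855 227.0749]
top 0 [259.893  248.1887]
top -0.03 [256.4761 278.3428]
top -0.06 [252.8673 310.1897]
```

View pics/mf.png

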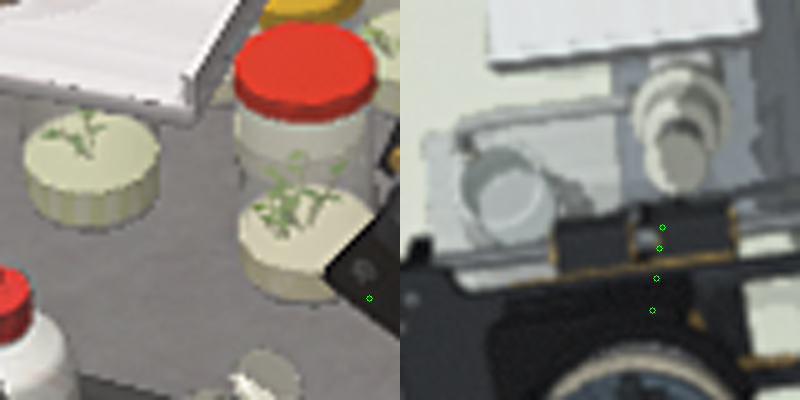

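Call:
{"op": "jog_arm", "data": {"motion": [0,8,1,0,0,0,-0.5,18,2,0,0,0,-1,28,3,0,0,0,-1,38,3.5,0,0,0,-1.3,46,4,0,0,0,-1.3,52,4,0,0,0,-1.3,55,4,0,0,0,-1.3,55,4,0,0,0]}}

```text
time_s: 28.62
position: [0.5784, -0.0508, 0.2503]
tcp_rot: [[-0.817, 0.571, 0.084], [-0.068, 0.049, -0.996], [-0.573, -0.82, -0.001]]
force: [0.0, 0.7, -0.3]
opening: 0.006
```

```bash
python3 - <<'E'
from rig import bot
from mv import *
A=-orient(35,4.7)[:,1]
M=np.array([.6125,-.0455,.2])
Z=[]
for n,(x0,y0) in(("side",(240,190)),("top",(215,180))):
    p,d=bot.capture(n); cv2.imwrite(f"pics/{n}g.png",p[:,:,::-1])
    Z.append(cv2.resize(p[y0:y0+80,x0:x0+80,::-1],(400,400),interpolation=cv2.INTER_CUBIC))
cv2.imwrite("pics/mg.png",np.hstack(Z))
rows(bot,[(M+(.034+.022)*A,35,4.7),(M+(.034+.022-.019)*A,35,4.7)])
E
```

```text
at 28.725 [ 0.5784 -0.0508  0.2507] F [-0.79    0.2179 -0.6774] op 0.0017471677667088082 q [-24.0913  19.066  112.9638  45.4825  22.91    22.541 ]
[ 0.9  5.2 -2.5] [0.1 0.1 0. ]
[ 0.9 24.2 -2.5] [0.1 0.1 0. ]
```

View pics/mg.png

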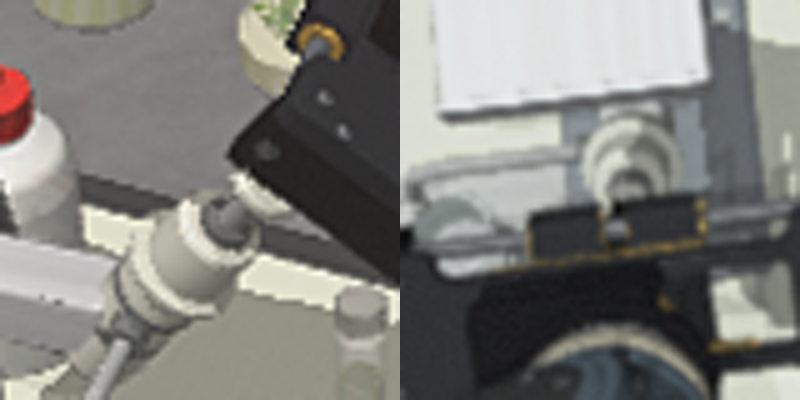

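Call:
{"op": "jog_arm", "data": {"motion": [0,2,0,0,0,0,0.3,4,0,0,0,0,0.5,6,-0.3,0,0,0,0.5,8,-0.5,0,0,0,0.5,10,-0.5,0,0,0,0.5,12,-0.5,0,0,0,0.5,14,-0.5,0,0,0,0.5,14,-0.5,0,0,0]}}

```text
time_s: 29.72
position: [0.5861, -0.0499, 0.2387]
tcp_rot: [[-0.817, 0.571, 0.084], [-0.068, 0.048, -0.996], [-0.573, -0.819, -0.0]]
force: [-1.2, -2.7, 2.2]
opening: 0.003
```

Call:
{"op": "jog_arm", "data": {"motion": [0,1.5,0,0,0,0,0,3,0,0,0,0,0,4.5,0,0,0,0,0,6,0,0,0,0,0,7,0,0,0,0,0,8,0,0,0,0,0,9,0,0,0,0,0,9,0,0,0,0]}}

```text
time_s: 30.72
position: [0.5909, -0.0495, 0.2319]
tcp_rot: [[-0.816, 0.572, 0.084], [-0.068, 0.048, -0.997], [-0.574, -0.819, 0.0]]
force: [-6.4, -2.7, 8.3]
opening: 0.003
```

Call:
{"op": "jog_arm", "data": {"motion": [0,1,0,0,0,0,0,2,0,0,0,0,0,3,0,0,0,0,0,4,0,0,0,0,0,5,0,0,0,0,0,5,0,0,0,0]}}

```text
time_s: 31.48
position: [0.5925, -0.0494, 0.2297]
tcp_rot: [[-0.815, 0.573, 0.083], [-0.069, 0.047, -0.997], [-0.575, -0.818, 0.002]]
force: [-22.0, -5.3, 25.3]
opening: 0.003
```

Call:
{"op": "jog_arm", "data": {"motion": [0,0,0,0,0,0,0,0,0,0,0,0,0,0,0,0,0,0,0,0,0,0,0,0,0,0,0,0,0,0]}}

```text
time_s: 32.1
position: [0.5925, -0.0494, 0.2297]
tcp_rot: [[-0.815, 0.573, 0.083], [-0.069, 0.047, -0.997], [-0.575, -0.818, 0.002]]
force: [-21.0, -5.0, 25.0]
opening: 0.004
```

Call:
{"op": "jog_arm", "data": {"motion": [0,-1,0,0,0,0,0,-2,0,0,0,0,0,-3,0,0,0,0,0,-4,0,0,0,0,0,-5,0,0,0,0,0,-6,0,0,0,0,0,-7,0,0,0,0,0,-8,0,0,0,0,0,-9,0,0,0,0,0,-10.5,0,0,0,0,0,-12,0,0,0,0,0,-13.5,0,0,0,0,0,-15,0,0,0,0,0,-16.5,0,0,0,0,0,-18,0,0,0,0,0,-19.5,0,0,0,0,0,-21,0,0,0,0,0,-22.5,0,0,0,0,0,-24,0,0,0,0,0,-26,0,0,0,0]}}

```text
time_s: 34.6
position: [0.5787, -0.05, 0.2482]
tcp_rot: [[-0.817, 0.57, 0.084], [-0.068, 0.049, -0.996], [-0.572, -0.82, -0.001]]
force: [0.1, -0.0, 0.2]
opening: 0.007
```

Call:
{"op": "jog_arm", "data": {"motion": [0,-2,0,0,0,0,0,-4,0,0,0,0,0,-6,0,0,0,0,0,-10,0,0,0,0,0,-20,0,0,0,0,0,-35,0,0,0,0,0,-55,0,0,0,0,0,-75,0,0,0,0,0,-95,0,0,0,0,0,-95,0,0,0,0]}}

```text
time_s: 35.85
position: [0.5246, -0.0553, 0.3284]
tcp_rot: [[-0.815, 0.574, 0.083], [-0.069, 0.047, -0.997], [-0.576, -0.818, 0.002]]
force: [0.6, 0.1, 0.3]
opening: 0.007
```

```bash
python3 - <<'E'
from rig import bot
from mv import *
A=-orient(35,4.7)[:,1]
M=np.array([.6125,-.0455,.2]); D=M+.034*A
Z=[]
for n,(x0,y0) in(("side",(210,200)),("top",(180,150))):
    p,d=bot.capture(n); cv2.imwrite(f"pics/{n}h.png",p[:,:,::-1])
    Z.append(cv2.resize(p[y0:y0+200,x0:x0+200,::-1],(400,400),interpolation=cv2.INTER_CUBIC))
    P=cloud(bot,n,d); w=P-D; s=w@A; m=(np.abs(s)<.006)&(np.linalg.norm(w-s[...,None]*A,axis=-1)<.02); print(n,m.sum(),"s",np.median(s[m]) if m.sum() else 0)
    for nm,lo,hi in(("amber",[.48,.08,.02],[.57,.17,.09]),("vial",[.56,-.2,.02],[.64,-.11,.09]),("beaker",[.59,.02,.035],[.67,.1,.068]),("cap",[.37,-.08,.066],[.46,.03,.085])):
        m=np.all((P>lo)&(P<hi),-1); q=P[m]
        if len(q)>5: print(n,nm,len(q),q.min(0),q.max(0))
cv2.imwrite("pics/mh.png",np.hstack(Z))
rows(bot,[])
E
```

```text
side 154 s -3.197626543937936e-05
side amber 562 [0.5032 0.1256 0.0205] [0.5401 0.1602 0.0723]
side vial 242 [ 0.5887 -0.1597  0.0202] [ 0.611  -0.1319  0.0761]
side beaker 473 [0.6058 0.0379 0.035 ] [0.6499 0.0839 0.0656]
side cap 365 [ 0.3978 -0.0436  0.066 ] [ 0.4391 -0.0019  0.0788]
top 131 s -0.0003526724219957445
top amber 225 [0.5056 0.1178 0.0205] [0.5404 0.1532 0.0727]
top vial 94 [ 0.5901 -0.1622  0.021 ] [ 0.6109 -0.1398  0.0769]
top beaker 148 [0.6079 0.0363 0.035 ] [0.6522 0.0791 0.0679]
at 35.95 [ 0.5247 -0.055   0.3268] F [-0.6938 -0.191  -0.2074] op 0.0034829455277808593 q [-28.2212   7.2297 113.5597  34.3417  33.6588  32.3554]
```

View pics/mh.png

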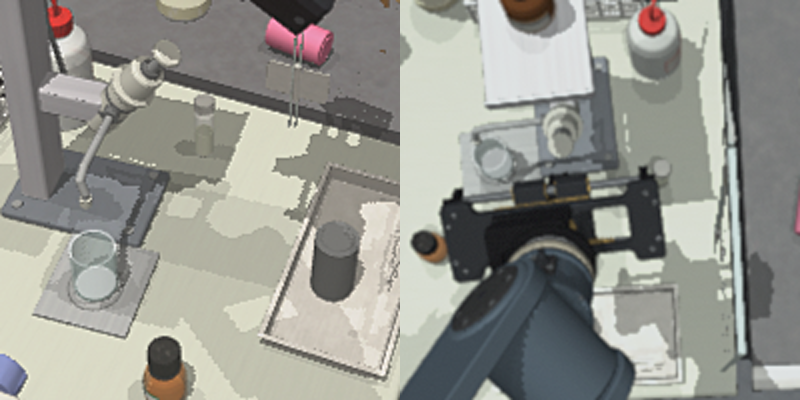

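Everything is in place: the cap stands in the tray, the beaker is upright on the plate ring, the plunger is fully out (s offset about 0), and amber and vial haven't moved. Handing in.

Call:
{"op": "jog_arm", "data": {"motion": [0,0,0,0,0,0,0,0,0,0,0,0]}}

```text
time_s: 36.2
position: [0.5249, -0.0548, 0.3257]
tcp_rot: [[-0.817, 0.57, 0.084], [-0.068, 0.049, -0.996], [-0.572, -0.82, -0.002]]
force: [0.2, -0.1, 0.2]
opening: 0.008
```

```bash
python3 -c "
from rig import bot
print(bot.hand_in())"
```

```text
the job is handed in; nothing more can be done
None
```

The purge is done and handed in at 36 s; no verdict was reported. I lifted the grey cap off along the slant and stood it open end down in the tray. The beaker went upright under the spout with the tool leaning back. I then pressed the plunger to the firm second stop (about 33 N along the slant), held it there for about 0.6 s, and eased it up at roughly 8–16 mm/s.

**Last checks:**
- **Cap:** it stands in the tray at about (0.418, -0.023).
- **Beaker:** it sits within about 4 mm of the point under the spout.
- **Plunger:** the button is back at its fully-out position to within about 0.4 mm.
- **Bystanders:** the amber bottle and vial are unmoved to within a few mm.
- **Arm:** it stands clear, with force near zero.

**Disagreements and hitches:**
- The two cameras differed by up to about 5 mm sideways, so I used values between them.
- The wrist ran up against its joint limits (j3, then j4 and j6) between steps. I freed it by tilting the tool before pressing, with nothing touched.

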